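Thermometer case out of the spring clip

TASK

Someone is ill: slide the blue thermometer case up out of its spring clip and lay it gently, flat, inside the bedside tray. If a container on the glass shelf stands in your way, move it aside on the shelf; all four containers must end standing upright on the glass shelf, and none may be knocked over.

Things in the scene. Friction and masses are not known exactly. Their poses are not given: they have to be found in the camera images.
- cabinet: Low mirror-faced countertop cabinet, fixed, 260 (x) x 380 (y) mm; its top is a plain glass shelf without rim, 60 mm above the counter. Origin at the centre of its underside; x points to its back, away from the robot, y to its left, z up. A white stile 34 mm wide, 14 mm thick stands on the shelf at x = +121 mm, y = 0, its top 200 mm above the counter; a bracket joins it to the clip.
- clip: Steel spring clip fixed to the stile: an open-fronted channel leaning back 40 degrees from upright, 69 mm wide outside, from z = -3 to 130 mm. Its frame: z up along the slope (the way the case slides out), y sideways as the cabinet's, x square into its back; the open front faces -x, to the robot and up. Origin: middle of the seated case's lower back edge, at (20, 0, 115) mm in the cabinet's frame.
- clip_mouth (a point): Point in the middle of the clip's front, at clip (-17, 0, 65) mm. Two side channels, inside 63 mm apart, hold only the long edges of the case; their front lips (14.5 to 17 mm in front of the back plane x = 0) leave a gap 49 mm wide, open from top to bottom. The back, 3 mm thick, is open over a middle strip 43 mm wide up to clip z = 86 mm and closed above that.
- clip_foot (a point): Point at clip (-6, 0, 0) mm: middle of the seated case's lower edge. The case rests only on two corner ledges (3 mm thick, 49 mm apart). Between them its lower edge is bare, with free space beneath down to the shelf, so closed fingertips can come in from the front, square to the clip or 5 to 20 degrees steeper, under the lower edge and push the case up the channel.
- clip_tongues (a point): Point at clip (-12, 0, 97) mm, midway between two brass spring tongues (clip z = 88 to 106 mm, |y| over 22 mm) that press on the front of the case, about 2.5 N each. Sliding the case takes about 4 to 12 N; it stays where it is left while it is under the tongues, so it need not be held there.
- case: Flat blue plastic thermometer case, plain box 12 mm thick (its x), 60 mm wide (y), 120 mm long (z), about 70 g. Origin at its centre. Seated, its axes are the clip's and its centre is at clip (-6, 0, 60) mm; its top edge is then 10 mm below the clip's rim, so it can be gripped by its two long edges only after being slid up. Free of the clip once slid up 130 mm; the lips hold it in until then.
- jar: Closed white pill jar with a green band, 56 mm diameter, 88 mm high, about 110 g, standing upright on the cabinet's glass shelf; origin at the centre of its underside, z up
- cup: Clear plastic measuring cup, empty and open, 48 mm diameter at the foot, 60 mm at the rim, 70 mm high, about 35 g, standing upright on the cabinet's glass shelf; origin at the centre of its underside, z up
- spray: Salmon-coloured silicone nasal spray bottle, body 50 mm diameter up to 72 mm height, then tapering to a slim white nozzle, 116 mm high in all, about 90 g, standing upright on the cabinet's glass shelf; origin at the centre of its underside, z up
- tin: Small aluminium tin with a press lid and a red disc on it, 64 mm diameter, 45 mm high, about 80 g, standing upright on the cabinet's glass shelf; origin at the centre of its underside, z up
- tray: Cream bedside tray, fixed, 210 (x) x 140 (y) mm outside, rim 16 mm high and 4 mm thick, inner floor 4 mm above the counter. Origin at the centre of its underside; x along its long side. It stands on the counter left or right of the cabinet.
- firstaid: White first-aid case with a green cross, fixed, 200 (x) x 130 (y) x 55 mm, on the counter on the other side. Origin at the centre of its underside.
There are look-alikes about, which are no part of the job. Leave any orange or pink look-alike of the tin alone.

How it is judged:
On the way:
1. the case has been slid up its channel by at least 35 mm (and less than 120 mm), still in the clip (z of case in the frame of clip between 0.095 and 0.18 m and y of case in the frame of clip between -0.006 and 0.006 m and x of case in the frame of clip between -0.012 and 0.003 m and angle between the z axis of case and the z axis of clip, either way round below 0.12 rad), for 0.1 s.
At the end, for the whole second after the job is handed in: The case lies flat (within 4 degrees) and still on the tray's floor, inside the rim, either face up; jar, cup, spray bottle and tin all stand upright (within 7 degrees) and still on the cabinet's glass shelf ((angle between case's own x axis and vertical below 0.07 rad or angle between case's own x axis and vertical above 3.07 rad) and z of case in the frame of tray between 0.005 and 0.017 m and x of case in the frame of tray between -0.09 and 0.09 m and y of case in the frame of tray between -0.06 and 0.06 m and linear speed of case below 0.02 m/s and x of jar in the frame of cabinet between -0.13 and 0.13 m and y of jar in the frame of cabinet between -0.19 and 0.19 m and z of jar in the frame of cabinet between 0.055 and 0.07 m and angle between each of jar, cup, spray, tin's own z axis and vertical below 0.12 rad and linear speed of each of jar, cup, spray, tin below 0.03 m/s and x of cup in the frame of cabinet between -0.13 and 0.13 m and y of cup in the frame of cabinet between -0.19 and 0.19 m and z of cup in the frame of cabinet between 0.055 and 0.07 m and x of spray in the frame of cabinet between -0.13 and 0.13 m and y of spray in the frame of cabinet between -0.19 and 0.19 m and z of spray in the frame of cabinet between 0.055 and 0.07 m and x of tin in the frame of cabinet between -0.13 and 0.13 m and y of tin in the frame of cabinet between -0.19 and 0.19 m and z of tin in the frame of cabinet between 0.055 and 0.07 m); the robot touches nothing.
It fails at once if the pill jar is knocked over (tilted more than 35 degrees) (angle between jar's own z axis and vertical above 0.61 rad).
It fails at once if the measuring cup is knocked over (tilted more than 35 degrees) (angle between cup's own z axis and vertical above 0.61 rad).
It fails at once if the spray bottle is knocked over (tilted more than 35 degrees) (angle between spray's own z axis and vertical above 0.61 rad).
It fails at once if the tin is knocked over (tilted more than 35 degrees) (angle between tin's own z axis and vertical above 0.61 rad).
It fails at once if the case is dropped or thrown into the tray (moving faster than 0.5 m/s within 30 mm of the tray's floor) (z of case in the frame of tray below 0.034 m and x of case in the frame of tray between -0.12 and 0.12 m and y of case in the frame of tray between -0.09 and 0.09 m and linear speed of case above 0.5 m/s).
It also fails if it takes over 72 s, if anything falls off the work surface, if the arm or the gripper's body presses on something with over 40 N, if the wrist force passes 120 N, or if a joint passes its speed limit or range.

ROBOT

A 7-joint arm with a two-finger parallel gripper is mounted at the origin on the work surface. World frame = base frame: x ahead of the robot, y to its left, z up, the work surface at z = 0. Lengths are in m, angles in rad, forces in N, time in s.
With the tool pointing down it reaches from about 0.35 to 0.9 m from the base axis. Payload 19.9 kg.
Tool frame: the origin (TCP) lies between the finger pads; the fingertips stand 14 mm ahead of it and the grasp point (between the pads) lies 5 mm behind it; x points along the fingers, y is the direction in which the jaws open and shut, and the axes are right-handed (so a half turn about x gives the same grasp; the last joint's range is limited). The gripper opens to 85 mm and grips with 20 to 120 N. Pads are 22 mm wide; open, the fingers measure 114 mm over their backs; the gripper's body (76 mm by 85 mm) begins 54 mm behind the grasp point. The pads swing forward as they close: fully open they stand 13 mm farther back than shut.
Start: joints at [1.208, 0.417, -0.01, 1.614, 0.005, 1.111, -0.053], TCP at [0.198, -0.593, 0.245] pointing down, gripper open.
Joint ranges: [-2.81, 2.81], [-0.39, 2.02], [-1.27, 1.25], [0.06, 2.57], [-1.19, 4.33], [0.19, 2], [-2.82, 2.82]. Speed limits (rad/s): [1.89, 1.89, 2.39, 2.39, 3.01, 3.01, 3.01].

INTERFACE

Orientations are given as a 3x3 rotation matrix whose columns are the frame's x, y, z axes.
In Python, from bench import r gives the robot as it stands.
- The arm moves only by the tool arm_command, never from a script. Its arguments are lists of equal length, an entry for each row: "translation": the shift along the tool's x, y, z in mm, a list of three; "delta_rot": the turn, a rotation vector about the tool's x, y, z in rad, a list of three; "claw": the closure, from 0 (fully open) to 1 (shut). In form: {"translation": [[dx, dy, dz], ...], "delta_rot": [[rx, ry, rz], ...], "claw": [claw, ...]}. A call has 1 to 5 rows; each row shifts and turns the pose as measured when the row begins, along the tool's axes as they then stand; what a row does not reach is not made up. A row lasts 1/8 s, in which the tool goes at most 62.5 mm and 10.7 degrees, less where a joint would pass 70% of its speed; a pose out of reach is approached as far as the arm can. A call with a gripper value outside its range is refused whole. The fingers move at their own pace and stop on an object; "newtons" is the grip in N (left out, the last holds). Time passes only in rows, so rows that do not move let the fingers close. It gives the time, the measured TCP pose, the force and the opening at its end, in the units of the state.
- r.get_state(): the state, without advancing time (a new reading comes with each control period).
- r.get_image(name): name is "scene" or "side" or "wrist"; returns the picture (384x512x3 uint8, red, green, blue); there is no depth.
- r.get_calibration(name): a dict with "fx", "fy", "cx", "cy" (pixels), "D" ([k1, k2, p1, p2, k3] as OpenCV has them; the pictures are not rectified), "R" (3x3) and "t" (3): a world point X has camera coordinates R X + t; the wrist camera has in their place "tool_from_camera" (4x4, takes a point from camera to tool coordinates, whose origin is the TCP and whose axes are the tool frame's). Camera axes: x right, y down, z forward; pixel columns grow to the right and rows downward; lengths in m; the calibration is good to about 2 mm. A picture is of the moment at which its call begins: read the wrist's pose just before it. get_calibration takes no time and is no camera call.
- r.close_job(): hands the job in, once; it reports no verdict.
The state is a dict: "time_s": time; "qpos": joint angles; "joint_velocities": joint speeds; "joint_efforts": joint torques, N m; "tool_pos": TCP position; "eef_rot": TCP orientation; "wrist_force": force on the tool from outside, world axes, zero at the start; "torque": the same for the moment, N m; "opening": finger opening in m.
Only numpy, scipy, OpenCV 4.12 (cv2) and the standard library are available. Lean on these libraries where they do the work, as an engineer would, in place of code of your own. Each camera call takes 0.05 s, during which the arm holds its last target. There are 200 camera calls.

## Working session

There is one attempt and no reset: what is moved stays moved. The work goes in short steps, Python scripts to look and compute and a tool call to move; the robot and the scene stay as the last step left them, time stands still between calls to the robot, and variables do not carry over. Pictures are saved under pics/ and viewed, about 8 in all and at most 12, crops included, and the job is handed in when it is done.

Besides the shell and the picture viewer there is one more tool, called after "Call:" as name(argument=value, ...) on one line, values as JSON. arm_command: Moves the arm, as the interface text tells. Its arguments: {"type":"object","properties":{"translation":{"type":"array","items":{"type":"array","items":{"type":"number"}}},"delta_rot":{"type":"array","items":{"type":"array","items":{"type":"number"}}},"claw":{"type":"array","items":{"type":"number"}},"newtons":{"type":"number"}},"required":["translation","delta_rot","claw"]}

```bash
ls; mkdir -p pics; python3 - <<'E'
from bench import r
import cv2,numpy as np
a=r.get_image("scene");b=r.get_image("side")
cv2.imwrite("pics/scene0.png",a[...,::-1]);cv2.imwrite("pics/side0.png",b[...,::-1])
for n in("scene","side","wrist"):print(n,r.get_calibration(n))
s=r.get_state();print(s)
E
```

```text
pics
scene {'fx': 435.63212478433013, 'fy': 435.63212478433013, 'cx': 249.07151356052302, 'cy': 195.956106236795, 'D': array([-0.14660786,  0.        ,  0.        ,  0.        ,  0.        ]), 'R': array([[ 0.63184894,  0.77492831, -0.01590681],
       [ 0.59688343, -0.49956476, -0.62782579],
       [-0.49446647,  0.38719655, -0.77819133]]), 't': array([-0.37434384, -0.24642436,  1.72668126])}
side {'fx': 411.4879929038172, 'fy': 411.4879929038172, 'cx': 255.2763831203583, 'cy': 189.90593271193734, 'D': array([-0.15140449,  0.        ,  0.        ,  0.        ,  0.        ]), 'R': array([[-0.97116412, -0.23822742, -0.00937788],
       [-0.1742644 ,  0.73615542, -0.65399321],
       [ 0.1627027 , -0.63350051, -0.75644229]]), 't': array([0.56828199, 0.18453331, 1.02363509])}
wrist {'fx': 279.67073843098, 'fy': 279.67073843098, 'cx': 257.89464977277754, 'cy': 193.0245342318245, 'D': array([0.01440081, 0.        , 0.        , 0.        , 0.        ]), 'tool_from_camera': array([[-1.13572672e-03, -2.62138386e-01,  9.65029625e-01,
        -1.28700184e-01],
       [ 9.99999318e-01, -3.65858
[... 367 characters left out ...]
ities': array([-8.38066863e-04, -9.34930428e-04, -7.79097411e-04, -1.71521001e-03,
       -8.54550998e-04,  2.35554765e-04,  4.95975685e-05]), 'joint_efforts': array([ 2.12563449e-03, -8.65820074e+01,  6.81879446e-01, -4.35641277e+01,
        1.93735049e-02,  4.95713219e-03,  1.96310765e-05]), 'tool_pos': array([ 0.19758279, -0.5926345 ,  0.24471858]), 'eef_rot': array([[-3.92981639e-04,  3.16314602e-01, -9.48654267e-01],
       [ 1.03394536e-03, -9.48653705e-01, -3.16314843e-01],
       [-9.99999388e-01, -1.10516260e-03,  4.57514731e-05]]), 'wrist_force': array([-0.37502837,  0.35267663, -0.20752334]), 'torque': array([ 0.03345428, -0.01594445, -0.02527052]), 'opening': 0.08503468202805195}
```

View pics/scene0.png

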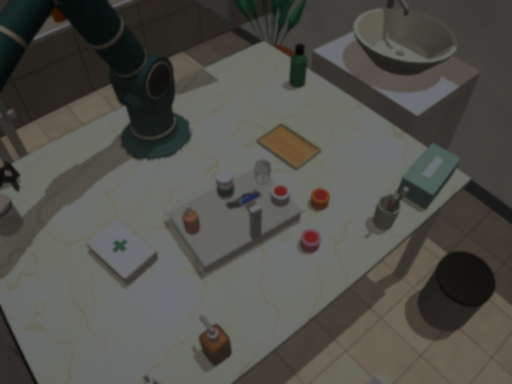

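View pics/side0.png

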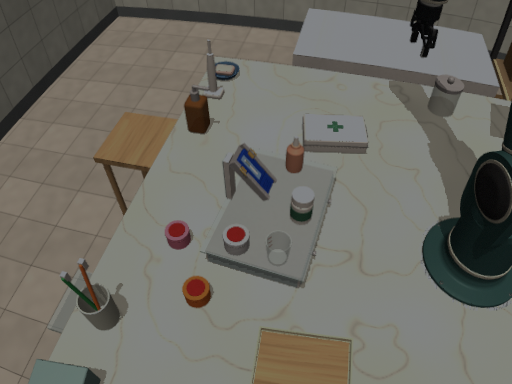

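Scene: cabinet about (235,215), case (245,200), first-aid (120,250), tray (289,146), tin (280,193), cup (262,172), jar (225,183), spray (191,220). Side: tin (235,238), cup (278,247), jar (301,204), spray (295,157). I'll enlarge both.

```bash
cat > h.py <<'E'
import numpy as np,cv2
from bench import r
def ray(n,p,st=None):
    c=r.get_calibration(n);K=np.array([[c['fx'],0,c['cx']],[0,c['fy'],c['cy']],[0,0,1]])
    d=np.append(cv2.undistortPoints(np.array([[p]],float),K,c['D'])[0,0],1)
    if n=='wrist':
        T=c['tool_from_camera'];R=st['eef_rot']@T[:3,:3];o=st['eef_rot']@T[:3,3]+st['tool_pos']
    else: R=c['R'].T;o=-R@c['t']
    d=R@d;return o,d/np.linalg.norm(d)
def onz(n,p,z,st=None):
    o,d=ray(n,p,st);return o+d*(z-o[2])/d[2]
def tri(*rays):
    A=sum(np.eye(3)-np.outer(d,d) for o,d in rays);b=sum((np.eye(3)-np.outer(d,d))@o for o,d in rays)
    x=np.linalg.solve(A,b);return x,[np.linalg.norm(np.cross(x-o,d)) for o,d in rays]
E
python3 - <<'E'
import cv2,numpy as np
a=cv2.imread("pics/scene0.png");b=cv2.imread("pics/side0.png")
def crop(i,x,y,w,h,s):
    c=cv2.convertScaleAbs(cv2.resize(i[y:y+h,x:x+w],None,fx=s,fy=s,interpolation=cv2.INTER_CUBIC),alpha=1.6)
    for g in range(0,w,20):cv2.putText(c,str(x+g),(g*s,8),0,.3,(0,255,255));cv2.line(c,(g*s,10),(g*s,14),(0,255,255))
    for g in range(20,h,20):cv2.putText(c,str(y+g),(0,g*s),0,.3,(0,255,255))
    return c
cv2.imwrite("pics/c1.png",crop(a,150,115,190,145,4));cv2.imwrite("pics/c2.png",crop(b,165,100,200,150,4)) 
cv2.imwrite("pics/c3.png",crop(b,165,220,200,150,4)) 
E
```

```text
(no output)
```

View pics/c1.png

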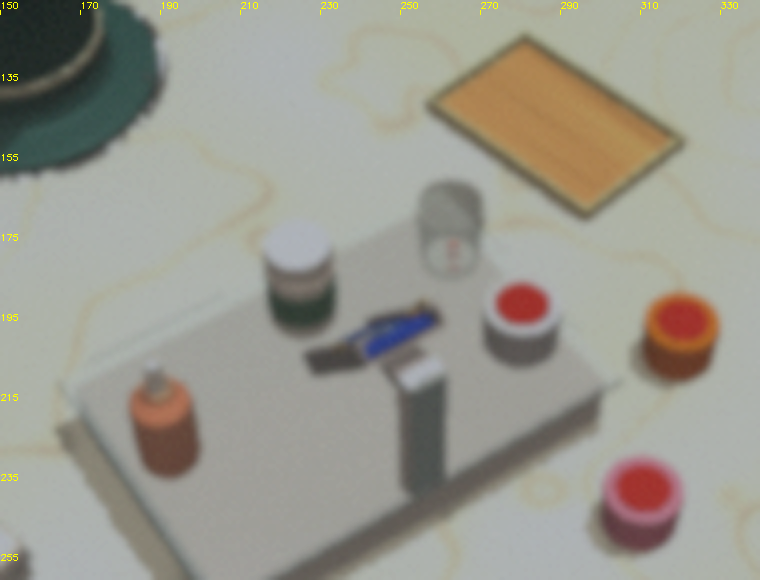

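View pics/c2.png

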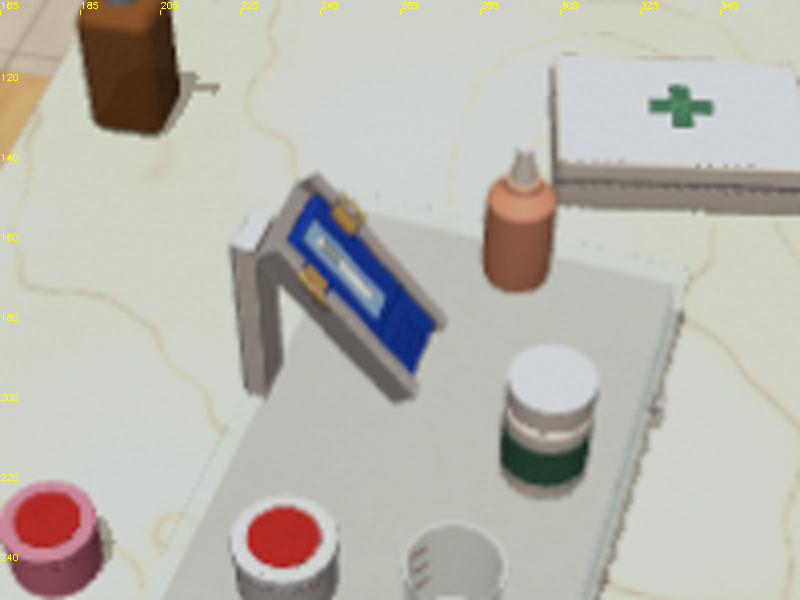

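```bash
python3 - <<'E'
from h import *
np.set_printoptions(precision=3,suppress=True)
for p in [(302,211),(166,212),(254,168)]:print('cab scene',onz('scene',p,.06))
for p in [(336,168),(256,150),(210,253),(298,277)]:print('cab side',onz('side',p,.06))
for p in [(281,124),(257,141),(321,150),(296,169)]:print('tray sc',onz('scene',p,.016),onz('scene',p,0.0))
for p in [(262,331),(350,341)]:print('tray side',onz('side',p,.016))
# firstaid, cross
print('fa',tri(ray('side',(335,126.5)),ray('scene',(119,245))))
for n,s,d in [('jar',(224,176),(165+553/4,100+380/4)),('spraynozz',(188,207),(165+525/4,100+152/4)),('tin',(280.5,191),(165+284/4,100+537/4)),('cup rim',(262.5,167),(165+455/4,100+560/4))]:
  print(n,tri(ray('scene',s),ray('side',d)))
print('cup foot',onz('scene',(262.5,178),.06))
print('stile top',tri(ray('scene',(255.5,208)),ray('side',(165+255/4,100+230/4))))
# clip corners in side; rim left/right, foot
P=lambda x,y:(165+x/4,100+y/4)
S=lambda x,y:(150+x/4,115+y/4)
print('case top right corner', ray('side',P(318,197)))
print('case win etc',tri(ray('scene',S(432,322)),ray('side',P(290,232))), tri(ray('scene',S(416,316)),ray('side',P(318,197))))
E
```

```text
cab scene [0.682 0.149 0.06 ]
cab scene [ 0.403 -0.192  0.06 ]
cab scene [0.438 0.15  0.06 ]
cab side [ 0.395 -0.189  0.06 ]
cab side [ 0.633 -0.207  0.06 ]
cab side [0.656 0.164 0.06 ]
cab side [0.44  0.178 0.06 ]
tray sc [0.292 0.41  0.016] [0.279 0.422 0.   ]
tray sc [0.305 0.274 0.016] [0.292 0.284 0.   ]
tray sc [0.497 0.428 0.016] [0.487 0.441 0.   ]
tray sc [0.508 0.289 0.016] [0.498 0.3   0.   ]
tray side [0.494 0.307 0.016]
tray side [0.3   0.287 0.016]
fa (array([ 0.416, -0.374,  0.057]), [np.float64(0.0016226950710731681), np.float64(0.0016226950710732306)])
jar (array([0.464, 0.005, 0.146]), [np.float64(0.0001232226882794796), np.float64(0.00012322268827955301)])
spraynozz (array([ 0.512, -0.163,  0.172]), [np.float64(9.001624672331136e-05), np.float64(9.001624672333709e-05)])
tin (array([0.6  , 0.125, 0.104]), [np.float64(0.0004177753136850384), np.float64(0.00041777531368503374)])
cup rim (array([0.498, 0.134, 0.127]), [np.float64(0.0017714719301942198), np.float64(0.001771471930194309)])
cup foot [0.492 0.142 0.06 ]
stile top (array([ 0.657, -0.026,  0.198]), [np.float64(0.0008253072729831759), np.float64(0.0008253072729832041)])
case top right corner (array([0.418, 0.648, 0.9  ]), array([ 0.204, -0.696, -0.688]))
case win etc (array([ 0.633, -0.004,  0.219]), [np.float64(0.006768267293533284), np.float64(0.006768267293533362)]) (array([ 0.625, -0.018,  0.233]), [np.float64(0.012300757084813922), np.float64(0.012300757084814104)])
```

View pics/c3.png

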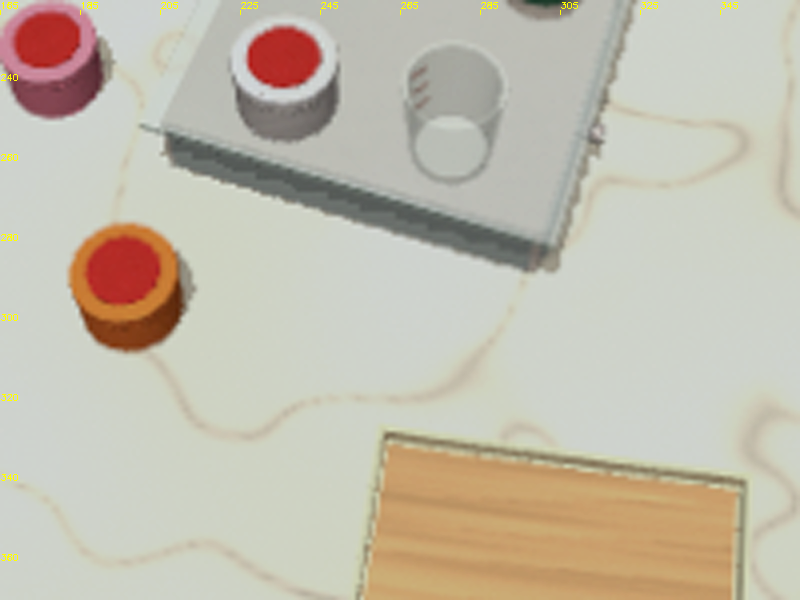

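Cabinet yaw is about -0.12, with its centre near (.54,-.015). The board-like thing with a cream rim measures 205x137 mm, so it is the tray. Its centre is about (.40,.35), yaw about +.09. The jar blocks the front of the clip, so I'll move it first.

```bash
cat >> h.py <<'E'
from scipy.spatial.transform import Rotation as Ro, Slerp
np.set_printoptions(precision=3,suppress=True)
YAW=-.12; C=np.array([.54,-.015,0]); RC=Ro.from_euler('z',YAW).as_matrix()
cab=lambda *p: C+RC@np.array(p)/1000
def tool(pitch,yaw=YAW):  # pitch = angle below horizontal (deg); jaws along y
    a=np.radians(pitch); x=np.array([np.cos(a),0,-np.sin(a)]); y=np.array([0,-1,0]); 
    return Ro.from_euler('z',yaw).as_matrix()@np.c_[x,y,np.cross(x,y)]
def plan(p,R,n):
    s=r.get_state(); sl=Slerp([0,1],Ro.from_matrix([s['eef_rot'],R])); P=lambda k:s['tool_pos']+(p-s['tool_pos'])*k/n
    print('t',s['time_s'],'pos',s['tool_pos'],'F',s['wrist_force'],'open',s['opening'],'dist',np.linalg.norm(p-s['tool_pos']))
    T=[];W=[]
    for k in range(n):
        A=sl(k/n); T.append((1000*A.inv().apply(P(k+1)-P(k))).round(1).tolist()); W.append((A.inv()*sl((k+1)/n)).as_rotvec().round(3).tolist())
    print(T);print(W)
E
python3 - <<'E'
from h import *
plan(np.array([.464,.005,.235]),tool(90),14)
E
```

```text
t 0.1 pos [ 0.198 -0.593  0.245] F [-0.375  0.353 -0.208] open 0.08503468202805195 dist 0.654400168275021
[[0.7, -34.5, -31.6], [0.7, -35.5, -30.5], [0.7, -36.4, -29.3], [0.7, -37.3, -28.2], [0.7, -38.2, -27.0], [0.7, -39.0, -25.7], [0.7, -39.8, -24.5], [0.7, -40.6, -23.2], [0.7, -41.3, -21.9], [0.7, -41.9, -20.6], [0.7, -42.6, -19.3], [0.7, -43.2, -17.9], [0.7, -43.7, -16.6], [0.7, -44.2, -15.2]]
[[0.032, 0.0, 0.0], [0.032, 0.0, 0.0], [0.032, 0.0, 0.0], [0.032, 0.0, 0.0], [0.032, 0.0, 0.0], [0.032, 0.0, 0.0], [0.032, 0.0, 0.0], [0.032, 0.0, 0.0], [0.032, 0.0, 0.0], [0.032, 0.0, 0.0], [0.032, 0.0, 0.0], [0.032, 0.0, 0.0], [0.032, 0.0, 0.0], [0.032, 0.0, 0.0]]
```

Call:
arm_command(translation=[[0,-34,-32],[0,-35,-31],[0,-36,-30],[0,-37,-29],[0,-38,-28]], delta_rot=[[0.032,0,0],[0.032,0,0],[0.032,0,0],[0.032,0,0],[0.032,0,0]], claw=[0,0,0,0,0], newtons=30)

```text
time_s: 0.72
tool_pos: [0.2977, -0.3757, 0.2429]
eef_rot: [[-0.002, 0.152, -0.988], [0.003, -0.988, -0.152], [-1.0, -0.003, 0.002]]
wrist_force: [0.5, -0.6, 1.0]
opening: 0.0855
```

Call:
arm_command(translation=[[0,-39,-26],[0,-40,-25],[0,-41,-23],[0,-42,-22],[0,-42,-21]], delta_rot=[[0.032,0,0],[0.032,0,0],[0.032,0,0],[0.032,0,0],[0.032,0,0]], claw=[0,0,0,0,0])

```text
time_s: 1.35
tool_pos: [0.3985, -0.1544, 0.243]
eef_rot: [[-0.003, -0.013, -1.0], [0.003, -1.0, 0.013], [-1.0, -0.003, 0.003]]
wrist_force: [-0.2, -1.9, 0.6]
opening: 0.0853
```

```bash
python3 - <<'E'
from h import *
plan(np.array([.464,.005,.235]),tool(90),5)
E
```

```text
t 1.35 pos [ 0.399 -0.154  0.243] F [-0.218 -1.929  0.582] open 0.08526969206872036 dist 0.17251058922291254
[[1.6, -32.0, -12.7], [1.6, -32.3, -12.0], [1.6, -32.6, -11.3], [1.6, -32.8, -10.6], [1.6, -33.0, -9.9]]
[[0.021, 0.001, 0.0], [0.021, 0.001, 0.0], [0.021, 0.001, 0.0], [0.021, 0.001, 0.0], [0.021, 0.001, 0.0]]
```

Call:
arm_command(translation=[[1,-32,-13],[1,-33,-12],[1,-33,-12],[1,-33,-11],[1,-33,-10]], delta_rot=[[0.021,0.001,0],[0.021,0.001,0],[0.021,0.001,0],[0.021,0.001,0],[0.021,0.001,0]], claw=[0,0,0,0,0])

```text
time_s: 1.98
tool_pos: [0.4669, 0.0127, 0.2379]
eef_rot: [[0.002, -0.121, -0.993], [0.002, -0.993, 0.121], [-1.0, -0.002, -0.001]]
wrist_force: [0.0, -0.3, 0.7]
opening: 0.085
```

```bash
python3 - <<'E'
from h import *
plan(np.array([.464,.005,.235]),tool(90),2)
s=r.get_state();i=r.get_image('wrist')[...,::-1]
cv2.imwrite('pics/w1.png',cv2.convertScaleAbs(i,alpha=1.4))
print('grasp target 0.125')
plan(np.array([.464,.005,.125]),tool(90),5)
E
```

```text
t 1.975 pos [0.467 0.013 0.238] F [ 0.015 -0.323  0.727] open 0.08503347468929642 dist 0.008671959598411046
[[1.4, 4.0, 1.0], [1.4, 4.0, 1.0]]
[[-0.0, -0.001, 0.001], [-0.0, -0.001, 0.001]]
grasp target 0.125
t 2.025 pos [0.468 0.017 0.238] F [-1.455  5.371 -0.44 ] open 0.08549723086902557 dist 0.11367719912509182
[[22.6, 2.5, 0.6], [22.6, 2.5, 0.5], [22.6, 2.5, 0.5], [22.6, 2.5, 0.5], [22.6, 2.5, 0.5]]
[[0.0, -0.0, 0.001], [0.0, -0.0, 0.001], [0.0, -0.0, 0.001], [0.0, -0.0, 0.001], [0.0, -0.0, 0.001]]
```

View pics/w1.png

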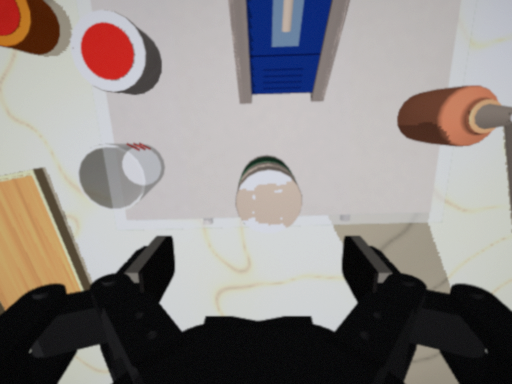

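The wrist view shows the jar lid at (269,203), the lower case edge at (253..320,93), the clip rails at (240,103)/(325,101) and the spray at (440,115).

```bash
python3 - <<'E'
from h import *
s=r.get_state()
print('jar lid',onz('wrist',(269,203),.148,s))
a,b=onz('wrist',(253,94),.1227,s),onz('wrist',(320,93),.1227,s);print('case low edge',a,b,np.linalg.norm(a-b),(a+b)/2,'model',cab(20-12*.766,0,122.7))
a,b=onz('wrist',(246,103),.124,s),onz('wrist',(318,101),.124,s);print('clip lip',a,b,(a+b)/2, np.arctan2(*(a-b)[:2]))
a,b=onz('wrist',(240,218),.06,s),onz('wrist',(428,223),.06,s);print('front edge',a,b, np.arctan2(*(a-b)[:2]))
E
```

```text
jar lid [0.465 0.008 0.148]
case low edge [0.552 0.011 0.123] [ 0.546 -0.044  0.123] 0.05509878599540883 [ 0.549 -0.017  0.123] model [ 0.551 -0.016  0.123]
clip lip [0.546 0.017 0.124] [ 0.54  -0.042  0.124] [ 0.543 -0.012  0.124] 0.0924391869782949
front edge [0.424 0.043 0.06 ] [ 0.392 -0.173  0.06 ] 0.14431010789348195
```

Call:
arm_command(translation=[[10,5,1],[25,3,1],[30,2,1],[28,0,0],[18,0,0]], delta_rot=[[0,0,0.001],[0,0,0.001],[0,0,0.001],[0,0,0],[0,0,0]], claw=[0,0,0,0,0])

```text
time_s: 2.65
tool_pos: [0.4623, 0.0043, 0.1221]
eef_rot: [[0.001, -0.119, -0.993], [-0.001, -0.993, 0.119], [-1.0, 0.0, -0.002]]
wrist_force: [0.9, -0.5, 0.8]
opening: 0.0856
```

```bash
python3 - <<'E'
from h import *
plan(np.array([.464,.006,.125]),tool(90),1)
E
```

```text
t 2.65 pos [0.462 0.004 0.122] F [ 0.915 -0.51   0.761] open 0.08561141780513476 dist 0.003792988638973077
[[-2.9, -1.9, -1.5]]
[[0.0, -0.002, -0.0]]
```

Call:
arm_command(translation=[[-2,-1,-1],[0,0,0],[0,0,0],[0,0,0],[0,0,0]], delta_rot=[[0,0,0],[0,0,0],[0,0,0],[0,0,0],[0,0,0]], claw=[0.3,0.5,0.6,0.6,0.6], newtons=25)

```text
time_s: 3.28
tool_pos: [0.463, 0.0034, 0.125]
eef_rot: [[0.001, -0.121, -0.993], [-0.001, -0.993, 0.121], [-1.0, 0.001, -0.001]]
wrist_force: [-0.4, -0.3, -1.2]
opening: 0.0547
```

Call:
arm_command(translation=[[-8,0,0],[-12,5,0],[0,25,2],[0,32,2],[0,25,2]], delta_rot=[[0,0,0],[0,0,0],[0,0,0],[0,0,0],[0,0,0]], claw=[0.6,0.6,0.6,0.6,0.6])

```text
time_s: 3.9
tool_pos: [0.447, -0.0838, 0.1493]
eef_rot: [[0.004, -0.118, -0.993], [-0.001, -0.993, 0.118], [-1.0, 0.001, -0.004]]
wrist_force: [-0.4, -0.3, -1.1]
opening: 0.0548
```

Call:
arm_command(translation=[[0,12,0],[0,0,0],[6,0,0],[6,0,0],[3,0,0]], delta_rot=[[0,0,0],[0,0,0],[0,0,0],[0,0,0],[0,0,0]], claw=[0.6,0.6,0.6,0.6,0.6])

```text
time_s: 4.53
tool_pos: [0.4461, -0.0956, 0.1347]
eef_rot: [[0.006, -0.118, -0.993], [-0.001, -0.993, 0.118], [-1.0, 0.001, -0.006]]
wrist_force: [0.4, -0.3, -0.1]
opening: 0.0546
```

Call:
arm_command(translation=[[4,0,0],[3,0,0],[2,0,0],[1,0,0],[0,0,0]], delta_rot=[[0,0.003,0],[0,0.002,0],[0,0,0],[0,0,0],[0,0,0]], claw=[0.6,0.6,0.6,0.6,0.6])

```text
time_s: 5.15
tool_pos: [0.4464, -0.095, 0.1238]
eef_rot: [[0.011, -0.117, -0.993], [-0.002, -0.993, 0.117], [-1.0, 0.0, -0.011]]
wrist_force: [-0.0, -0.5, 0.8]
opening: 0.0545
```

Call:
arm_command(translation=[[0,0,0],[0,0,0],[0,0,0],[-15,0,0],[-30,0,0]], delta_rot=[[0,0,0],[0,0,0],[0,0,0],[0,0,0],[0,0,0]], claw=[0,0,0,0,0])

```text
time_s: 5.78
tool_pos: [0.4451, -0.0947, 0.1696]
eef_rot: [[0.008, -0.117, -0.993], [-0.001, -0.993, 0.117], [-1.0, -0.0, -0.008]]
wrist_force: [-0.4, -0.2, 0.9]
opening: 0.0854
```

```bash
cat >> h.py <<'E'
ca,sa=np.cos(np.radians(40)),np.sin(np.radians(40))
RK=RC@np.array([[ca,0,sa],[0,1,0],[-sa,0,ca]]); OK=cab(20,0,115)
clip=lambda *p: OK+RK@np.array(p)/1000      # clip mm -> world
def inclip(p): return 1000*RK.T@(p-OK)
E
python3 - <<'E'
from h import *
s=r.get_state()
print(clip(-80-14-4,0,-16), RK[:,2])
plan(clip(-150,0,30),tool(40),10)
E
```

```text
[ 0.475 -0.007  0.166] [ 0.638 -0.077  0.766]
t 5.775 pos [ 0.445 -0.095  0.17 ] F [-0.361 -0.154  0.884] open 0.08543125239735407 dist 0.11161215069253362
[[-6.5, -9.0, -1.0], [-6.4, -9.0, -1.5], [-6.2, -9.0, -2.1], [-6.0, -9.0, -2.6], [-5.8, -9.0, -3.1], [-5.5, -9.0, -3.6], [-5.1, -9.0, -4.1], [-4.8, -9.0, -4.5], [-4.4, -9.0, -4.9], [-3.9, -9.0, -5.2]]
[[0.0, 0.086, 0.0], [0.0, 0.086, 0.0], [0.0, 0.086, 0.0], [0.0, 0.086, 0.0], [0.0, 0.086, 0.0], [0.0, 0.086, 0.0], [0.0, 0.086, 0.0], [0.0, 0.086, 0.0], [0.0, 0.086, 0.0], [0.0, 0.086, 0.0]]
```

Call:
arm_command(translation=[[-40,0,0],[-20,-10,0],[-6,-20,0],[-6,-20,0],[-6,-15,0]], delta_rot=[[0,0,0],[0,0.08,0],[0,0.14,0],[0,0.14,0],[0,0.14,0]], claw=[0,0.3,0.6,1,1])

```text
time_s: 6.4
tool_pos: [0.4507, -0.0281, 0.2571]
eef_rot: [[0.502, -0.117, -0.857], [-0.059, -0.993, 0.101], [-0.863, 0.0, -0.506]]
wrist_force: [0.1, -0.1, -0.0]
opening: 0.012
```

```bash
python3 - <<'E'
from h import *
print(r.get_state()['qpos']);plan(clip(-150,0,20),tool(40),5)
E
```

```text
[ 0.501 -0.16  -0.51   2.339 -0.016  0.417 -1.7  ]
t 6.4 pos [ 0.451 -0.028  0.257] F [ 0.135 -0.093 -0.001] open 0.012033962174477197 dist 0.03882213766568603
[[5.7, -4.7, 2.2], [5.6, -4.7, 2.6], [5.4, -4.7, 3.0], [5.2, -4.7, 3.3], [4.9, -4.7, 3.7]]
[[0.0, 0.068, 0.0], [0.0, 0.068, 0.0], [0.0, 0.068, 0.0], [0.0, 0.068, 0.0], [0.0, 0.068, 0.0]]
```

```bash
cat >> h.py <<'E'
def push_tcp(cx,cz,pitch,back=0):  # TCP so that fingertip's top corner is at clip (cx,0,cz), then back mm along tool x
    R=tool(pitch); return clip(cx,0,cz)-R[:,0]*(.014+back/1000)+R[:,2]*.011
E
python3 - <<'E'
from h import *
plan(push_tcp(-3,-7,50,70),tool(50),5)
print(push_tcp(-3,-7,50))
E
```

```text
t 6.4 pos [ 0.451 -0.028  0.257] F [ 0.135 -0.093 -0.001] open 0.012033962174477197 dist 0.09888112328826633
[[19.1, -4.7, 2.4], [19.0, -4.7, 3.0], [18.8, -4.7, 3.7], [18.7, -4.7, 4.3], [18.6, -4.7, 4.9]]
[[0.0, 0.034, 0.0], [0.0, 0.034, 0.0], [0.0, 0.034, 0.0], [0.0, 0.034, 0.0], [0.0, 0.034, 0.0]]
[ 0.536 -0.014  0.115]
```

Call:
arm_command(translation=[[19,-5,2],[19,-5,3],[19,-5,4],[19,-4,4],[18,-4,5]], delta_rot=[[0,0.034,0],[0,0.034,0],[0,0.034,0],[0,0.034,0],[0,0.034,0]], claw=[1,1,1,1,1])

```text
time_s: 7.02
tool_pos: [0.4812, -0.0178, 0.2061]
eef_rot: [[0.6, -0.123, -0.79], [-0.093, -0.992, 0.084], [-0.794, 0.023, -0.607]]
wrist_force: [-0.1, 1.0, -0.4]
opening: -0.0002
```

Call:
arm_command(translation=[[0,0,0]], delta_rot=[[0,0,0]], claw=[1])

```text
time_s: 7.15
tool_pos: [0.4813, -0.0182, 0.2066]
eef_rot: [[0.601, -0.123, -0.79], [-0.094, -0.992, 0.082], [-0.794, 0.025, -0.607]]
wrist_force: [-0.6, -0.4, 0.9]
opening: 0.0001
```

```bash
python3 - <<'E'
from h import *
print(r.get_state()['qpos']);
s=r.get_state();i=r.get_image('wrist')[...,::-1];np.save('pics/w2.npy',i)
cv2.imwrite('pics/w2.png',cv2.convertScaleAbs(i,alpha=1.4))
plan(push_tcp(-3,-7,50,0),tool(50),5)
print(s['eef_rot'],s['tool_pos'])
# blue mask corners
h=cv2.cvtColor(i,cv2.COLOR_BGR2HSV);m=cv2.inRange(h,(105,120,40),(130,255,255))
k,_=cv2.findContours(m,0,2);c=max(k,key=cv2.contourArea);print(cv2.boundingRect(c),cv2.boxPoints(cv2.minAreaRect(c)))
T=r.get_calibration('wrist')
def proj(X):
    c=T['tool_from_camera'];q=np.linalg.inv(c)@np.append(s['eef_rot'].T@(X-s['tool_pos']),1)
    K=np.array([[T['fx'],0,T['cx']],[0,T['fy'],T['cy']],[0,0,1]])
    return cv2.projectPoints(q[None,:3],np.zeros(3),np.zeros(3),K,T['D'])[0].ravel()
for p in [(-12,24.5,0),(-12,-24.5,0),(-12,24.5,120),(-12,-24.5,120),(0,0,130)]:print(p,proj(clip(*p)))
E
```

```text
[ 0.584  0.002 -0.705  2.413  1.078  0.192 -2.821]
t 7.2 pos [ 0.481 -0.018  0.207] F [ 0.719 -0.491  0.437] open 0.0001367756029556597 dist 0.10663439988734
[[21.0, -2.5, 2.6], [21.0, -2.4, 2.8], [21.0, -2.3, 3.0], [21.0, -2.2, 3.2], [21.0, -2.1, 3.4]]
[[0.001, 0.009, -0.004], [0.001, 0.009, -0.004], [0.001, 0.009, -0.004], [0.001, 0.009, -0.004], [0.001, 0.009, -0.004]]
[[ 0.601 -0.123 -0.79 ]
 [-0.094 -0.992  0.082]
 [-0.794  0.025 -0.607]] [ 0.481 -0.018  0.207]
(197, 36, 86, 157) [[197.  36.]
 [282.  36.]
 [282. 192.]
 [197. 192.]]
(-12, 24.5, 0) [214.934 190.415]
(-12, -24.5, 0) [270.923 190.839]
(-12, 24.5, 120) [205.22   31.332]
(-12, -24.5, 120) [278.093  33.01 ]
(0, 0, 130) [242.201  16.169]
```

View pics/w2.png

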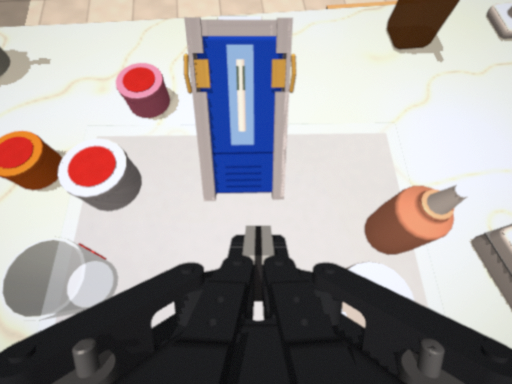

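The wrist view confirms the clip model: the predicted lower case edge is at row 190 and the blue mask ends at 192, centre column 243 in both. But q6 and q7 sit at their limits, because this pitch is close to the wrist singularity. I'll back off and work out the kinematics.

Call:
arm_command(translation=[[-20,0,-3],[-20,0,-3],[-15,0,-3],[-10,0,0],[-10,0,0]], delta_rot=[[0,-0.08,0],[0,-0.1,0],[0,-0.1,0],[0,-0.1,0],[0,-0.1,0]], claw=[1,1,1,1,1])

```text
time_s: 7.82
tool_pos: [0.4588, -0.0212, 0.2587]
eef_rot: [[0.264, -0.185, -0.947], [-0.071, -0.983, 0.172], [-0.962, 0.022, -0.273]]
wrist_force: [-1.4, -0.5, -0.7]
opening: -0.0001
```

```bash
cat > kin.py <<'E'
from h import *
from scipy.optimize import least_squares
S=r.get_state()
D=[([1.20753203,0.41792085,-0.01035278,1.61411374,0.00467767,1.11068837,-0.05296555],[.19758,-.59263,.24472],np.array([[-.0004,.3163,-.9487],[.001,-.9487,-.3163],[-1,-.0011,0]])),
([.501,-.16,-.51,2.339,-.016,.417,-1.7],[.4507,-.0281,.2571],np.array([[.502,-.117,-.857],[-.059,-.993,.101],[-.863,0,-.506]])),
([.584,.002,-.705,2.413,1.078,.192,-2.821],[.4813,-.0182,.2066],np.array([[.601,-.123,-.79],[-.094,-.992,.082],[-.794,.025,-.607]])),
(S['qpos'],S['tool_pos'],S['eef_rot'])]
def fk(q,P,sg):
    E=lambda ax,a:Ro.from_euler(ax,a).as_matrix()
    d1,d3,a3,d5,a5,a6,d7,off=P
    R=E('z',sg[0]*q[0]+off); p=np.array([0,0,d1]); R=R@E('y',q[1]); p=p+R@[0,0,d3]; 
    R=R@E('z',sg[1]*q[2]); p=p+R@[a3,0,0]; R=R@E('y',q[3]); p=p+R@[a5,0,d5]
    R=R@E('z',sg[2]*q[4]); R=R@E('y',q[5]); p=p+R@[a6,0,d7]; R=R@E('z',sg[3]*q[6])
    return p,R
if __name__=='__main__':
    import itertools
    print(S['qpos'],S['tool_pos'])
    best=[]
    for sg in itertools.product([1,-1],repeat=4):
        def f(P):
            e=[]
            for q,t,R in D:
                p,Q=fk(q,P,sg); e+=list((p-t)*5)+list(Q[:,2]-R[:,0])
            return e
        for off in(0,3.14,-2.458):
            s=least_squares(f,[.3,.35,.0,.35,0,0,.3,off]); best.append((s.cost,sg,s.x))
    best.sort(key=lambda b:b[0])
    for b in best[:3]:print(b)
    c,sg,P=best[0]
    for q,t,R in D:
        p,Q=fk(q,P,sg);print(p-t,(Q.T@R).round(2).tolist())
E
python3 kin.py
```

```text
[ 0.552 -0.022 -0.616  2.149  0.111  0.751 -1.891] [ 0.459 -0.021  0.259]
(np.float64(0.0015236082976133668), (-1, -1, -1, 1), array([ 0.315,  0.518, -0.01 ,  0.483,  0.023, -0.001,  0.311, -0.052]))
(np.float64(0.0015236082976133668), (-1, -1, -1, -1), array([ 0.315,  0.518, -0.01 ,  0.483,  0.023, -0.001,  0.311, -0.052]))
(np.float64(0.06788545880704872), (-1, -1, 1, 1), array([ 0.088,  0.518, -0.062,  0.37 , -0.117, -0.087,  0.282, -0.097]))
[-0.002 -0.     0.001] [[-0.0, -1.0, 0.05], [-0.0, -0.05, -1.0], [1.0, -0.0, -0.0]]
[ 0.001  0.003 -0.002] [[-0.03, 0.98, -0.21], [-0.01, 0.21, 0.98], [1.0, 0.03, 0.0]]
[-0.001 -0.     0.003] [[0.03, -0.78, -0.63], [-0.02, 0.63, -0.78], [1.0, 0.03, 0.0]]
[ 0.001  0.003 -0.002] [[-0.01, 0.83, -0.56], [-0.01, 0.56, 0.83], [1.0, 0.01, 0.0]]
```

```bash
cat > kin2.py <<'E'
from kin import *
sg=(-1,-1,-1,-1); B=np.array([[0,1.,0],[0,0,1],[1,0,0]])
def fk2(q,P):
    p,Q=fk(q,P[:8],sg); return p,Q@Ro.from_euler('z',P[8]).as_matrix()@B
def f(P):
    e=[]
    for q,t,R in D:
        p,Q=fk2(q,P); e+=list((p-t)*5)+list((Q-R).ravel())
    return e
P=min((least_squares(f,[.315,.518,0,.483,0.02,0,.311,0,o]) for o in(0,1.57,3.14,-1.57)),key=lambda s:s.cost).x
lo=np.array([-2.81,-.39,-1.27,.06,-1.19,.19,-2.82]);hi=np.array([2.81,2.02,1.25,2.57,4.33,2,2.82])
def ik(p,R,branch,flip=False,n=12,seed=0):
    if flip:R=R@np.diag([1,-1,-1])
    g=np.random.default_rng(seed);best=None
    for _ in range(n):
        q0=g.uniform(lo*.6+hi*.4,lo*.4+hi*.6);q0[4]=0 if branch=='A' else 3.1;q0[0]=g.uniform(-.7,.7)
        F=lambda q:np.r_[(fk2(q,P)[0]-p)*10,(fk2(q,P)[1]-R).ravel()*2]
        s=least_squares(F,q0,bounds=(lo+.03,hi-.03))
        if s.cost<1e-5:
            m=np.min(np.minimum(s.x-lo,hi-s.x)[[1,2,3,4,5,6]])
            if best is None or m>best[0]:best=(m,s.x)
    return best
if __name__=='__main__':
    print(P,np.abs(f(P)).max())
    for nm,z in(('low',-7),('top',85)):
      for pi in(45,50,55,60):
        for fl in(0,1):
          for b in'AB':
            k=ik(push_tcp(-3,z,pi),tool(pi),b,fl)
            if k:print(nm,pi,fl,b,k[0].round(2),k[1])
    for pi in(40,50,60):
      for fl in(0,1):
        for b in'AB':
            k=ik(clip(-12,0,150),tool(pi),b,fl)
            if k:print('grip',pi,fl,b,k[0].round(2),k[1])
E
python3 kin2.py
```

```text
[ 0.322  0.519 -0.01   0.487  0.027  0.     0.314 -0.05   3.096] 0.031003641475549404
low 45 0 B 0.14 [-0.989  0.67   1.04   2.432  3.726  0.577  0.52 ]
low 45 1 A 0.14 [ 0.618  0.526 -0.795  2.432  2.47   0.634 -0.897]
low 45 1 B 0.14 [ 0.851  0.714 -1.093  2.431  2.332  0.801 -0.622]
low 50 0 B 0.18 [-0.994  0.619  1.066  2.386  3.988  0.471  0.314]
low 50 1 A 0.18 [ 0.444  0.407 -0.583  2.386  2.388  0.413 -0.893]
low 50 1 B 0.18 [ 0.825  0.607 -1.05   2.386  2.157  0.634 -0.524]
low 55 0 B 0.1 [-0.854  0.479  0.9    2.335  4.227  0.288  0.175]
low 55 1 A 0.11 [ 0.443  0.376 -0.575  2.335  2.047  0.295 -0.561]
low 55 1 B 0.24 [ 0.805  0.541 -1.017  2.335  1.909  0.518 -0.32 ]
low 60 1 A 0.05 [ 0.432  0.359 -0.556  2.28   1.488  0.245 -0.008]
low 60 1 B 0.24 [ 0.748  0.479 -0.939  2.28   1.58   0.429 -0.029]
top 45 0 B 0.15 [-0.986  0.479  1.074  2.288  4.06   0.34   0.311]
top 45 1 A 0.12 [ 0.436  0.305 -0.557  2.288  2.282  0.309 -0.787]
top 45 1 B 0.27 [ 0.79   0.429 -0.981  2.288  2.089  0.462 -0.502]
top 50 1 A 0.04 [ 0.461  0.29  -0.579  2.235  1.766  0.233 -0.273]
top 50 1 B
[... 368 characters left out ...]
  0.797  0.347  0.703]
top 60 1 B 0.26 [ 0.777  0.394 -0.964  2.117  1.046  0.449  0.504]
grip 40 0 B 0.13 [-0.999  0.462  1.119  2.199  4.108  0.323  0.264]
grip 40 1 A 0.14 [ 0.604  0.313 -0.743  2.199  2.161  0.332 -0.616]
grip 40 1 B 0.24 [ 0.809  0.398 -0.999  2.199  2.064  0.433 -0.454]
grip 50 0 A 0.03 [-0.809  0.338  0.89   2.091 -1.004  0.222 -0.806]
grip 50 1 A 0.1 [ 0.597  0.295 -0.73   2.091  1.176  0.289  0.353]
grip 50 1 B 0.23 [ 0.839  0.396 -1.041  2.091  1.358  0.418  0.236]
grip 60 0 A 0.24 [-0.637  0.32   0.712  1.97  -0.417  0.427 -1.356]
grip 60 1 A 0.27 [ 0.527  0.308 -0.654  1.97   0.584  0.46   0.935]
grip 60 1 B 0.29 [ 0.623  0.334 -0.773  1.97   0.676  0.484  0.86 ]
```

The half-turned grasp (flip) at pitch 55° is well inside the joint ranges. I'll turn the tool half round first.

Call:
arm_command(translation=[[-8,0,0],[-8,0,0],[0,0,0],[0,0,0],[0,0,0]], delta_rot=[[-0.18,0,0],[-0.18,0,0],[-0.18,0,0],[-0.18,0,0],[-0.18,0,0]], claw=[1,1,1,1,1])

```text
time_s: 8.45
tool_pos: [0.4549, -0.0118, 0.28]
eef_rot: [[0.267, 0.62, -0.737], [-0.043, -0.757, -0.652], [-0.963, 0.206, -0.176]]
wrist_force: [-0.4, -0.1, -0.5]
opening: 0.0001
```

Call:
arm_command(translation=[[0,0,0],[0,0,0],[0,0,0],[0,0,0],[0,0,0]], delta_rot=[[-0.18,0,0],[-0.18,0,0],[-0.18,0,0],[-0.18,0,0],[-0.18,0,0]], claw=[1,1,1,1,1])

```text
time_s: 9.07
tool_pos: [0.4543, -0.0034, 0.2846]
eef_rot: [[0.272, 0.962, 0.025], [-0.015, 0.03, -0.999], [-0.962, 0.272, 0.023]]
wrist_force: [-0.6, -0.2, -0.2]
opening: -0.0002
```

Call:
arm_command(translation=[[0,0,0],[0,0,0],[0,0,0],[0,0,0],[0,0,0]], delta_rot=[[-0.18,0,0],[-0.18,0,0],[-0.18,0,0],[-0.18,0,0],[-0.18,0,0]], claw=[1,1,1,1,1])

```text
time_s: 9.7
tool_pos: [0.4538, 0.0052, 0.2896]
eef_rot: [[0.278, 0.58, 0.766], [0.014, 0.795, -0.606], [-0.961, 0.179, 0.213]]
wrist_force: [0.3, -0.4, 0.4]
opening: 0.0
```

```bash
sed -i 's/^def tool(pitch,yaw=YAW):.*/def tool(pitch,yaw=YAW,flip=1):/; s/^    return Ro.from_euler(.z.,yaw).as_matrix()@np.c_\[x,y,np.cross(x,y)\]/    return Ro.from_euler("z",yaw).as_matrix()@np.c_[x,y,np.cross(x,y)]@(np.diag([1,-1,-1]) if flip else np.eye(3))/; s/+R\[:,2\]\*.011/-R[:,2]*.011/' h.py; python3 - <<'E'
from h import *
print(r.get_state()['qpos'])
plan(push_tcp(-3,-7,55,70),tool(55),6)
E
```

```text
[ 0.399 -0.084 -0.454  2.129 -0.048  0.807  0.89 ]
t 9.7 pos [0.454 0.005 0.29 ] F [ 0.343 -0.424  0.439] open 2.0776733719690096e-05 dist 0.1240089296848023
[[20.4, -1.3, 2.9], [20.5, -1.7, 1.6], [20.6, -1.9, 0.2], [20.5, -2.0, -1.1], [20.4, -2.0, -2.4], [20.2, -1.9, -3.7]]
[[-0.09, -0.056, 0.007], [-0.09, -0.056, 0.007], [-0.09, -0.056, 0.007], [-0.09, -0.056, 0.007], [-0.09, -0.056, 0.007], [-0.09, -0.056, 0.007]]
```

Call:
arm_command(translation=[[5,-1,1],[8,-2,1],[10,-2,1],[12,-2,0],[12,-2,0]], delta_rot=[[-0.13,-0.01,0.007],[-0.13,-0.04,0.007],[-0.12,-0.06,0.007],[-0.08,-0.06,0.007],[-0.06,-0.06,0.007]], claw=[1,1,1,1,1])

```text
time_s: 10.32
tool_pos: [0.4714, 0.0022, 0.2506]
eef_rot: [[0.503, 0.137, 0.854], [-0.001, 0.987, -0.158], [-0.865, 0.078, 0.496]]
wrist_force: [1.8, 0.1, -0.1]
opening: -0.0002
```

```bash
python3 - <<'E'
from h import *
print(r.get_state()['qpos'])
plan(push_tcp(-3,-7,55,70),tool(55),8)
E
```

```text
[ 0.362 -0.098 -0.435  2.311  0.004  0.395  1.327]
t 10.325 pos [0.471 0.002 0.251] F [ 1.783  0.066 -0.075] open -0.00021780026783088115 dist 0.08138983945987281
[[9.8, -1.8, -1.9], [9.8, -1.7, -2.0], [9.8, -1.6, -2.1], [9.8, -1.5, -2.2], [9.8, -1.5, -2.3], [9.8, -1.4, -2.5], [9.8, -1.3, -2.6], [9.7, -1.2, -2.7]]
[[-0.007, -0.011, -0.007], [-0.007, -0.011, -0.007], [-0.007, -0.011, -0.007], [-0.007, -0.011, -0.007], [-0.007, -0.011, -0.007], [-0.007, -0.011, -0.007], [-0.007, -0.011, -0.007], [-0.007, -0.011, -0.007]]
```

Call:
arm_command(translation=[[10,-2,-2],[10,-2,-2],[10,-2,-2],[10,-1,-2],[10,-1,-2]], delta_rot=[[-0.007,-0.011,-0.007],[-0.007,-0.011,-0.007],[-0.007,-0.011,-0.007],[-0.007,-0.011,-0.007],[-0.007,-0.011,-0.007]], claw=[1,1,1,1,1])

```text
time_s: 10.95
tool_pos: [0.488, -0.0032, 0.2051]
eef_rot: [[0.549, 0.165, 0.819], [-0.039, 0.984, -0.172], [-0.835, 0.062, 0.547]]
wrist_force: [0.6, 0.0, 0.0]
opening: 0.0001
```

```bash
python3 - <<'E'
from h import *
print(r.get_state()['qpos'])
plan(push_tcp(-3,-7,55,70),tool(55),4)
E
```

```text
[ 0.406  0.02  -0.524  2.364  0.548  0.216  0.766]
t 10.95 pos [ 0.488 -0.003  0.205] F [0.574 0.006 0.029] open 5.9183412936907e-05 dist 0.03279783799827604
[[7.7, -1.7, -2.3], [7.7, -1.7, -2.3], [7.7, -1.6, -2.4], [7.7, -1.5, -2.5]]
[[-0.018, -0.007, -0.006], [-0.018, -0.007, -0.006], [-0.018, -0.007, -0.006], [-0.018, -0.007, -0.006]]
```

Call:
arm_command(translation=[[8,-2,-2],[8,-2,-2],[8,-2,-2],[8,-1,-2],[0,0,0]], delta_rot=[[-0.018,-0.007,-0.006],[-0.018,-0.007,-0.006],[-0.018,-0.007,-0.006],[-0.018,-0.007,-0.006],[0,0,0]], claw=[1,1,1,1,1])

```text
time_s: 11.58
tool_pos: [0.4987, -0.0121, 0.1762]
eef_rot: [[0.569, 0.162, 0.806], [-0.071, 0.986, -0.148], [-0.819, 0.027, 0.573]]
wrist_force: [0.1, 0.3, -0.4]
opening: -0.0002
```

```bash
python3 - <<'E'
from h import *
s=r.get_state();print(s['qpos'],s['eef_rot'].T@tool(55))
plan(push_tcp(-3,-7,55,0),tool(55),7)
E
```

```text
[ 0.349  0.108 -0.485  2.386  1.266  0.198  0.08 ] [[ 1.    -0.003  0.   ]
 [ 0.003  0.999  0.05 ]
 [-0.001 -0.05   0.999]]
t 11.575 pos [ 0.499 -0.012  0.176] F [ 0.077  0.3   -0.394] open -0.0001851808921104879 dist 0.07040239591980751
[[10.0, 0.3, -0.5], [10.0, 0.3, -0.5], [10.0, 0.3, -0.5], [10.0, 0.3, -0.5], [10.0, 0.3, -0.5], [10.0, 0.3, -0.5], [10.0, 0.3, -0.5]]
[[-0.007, 0.0, 0.0], [-0.007, 0.0, 0.0], [-0.007, 0.0, 0.0], [-0.007, 0.0, 0.0], [-0.007, 0.0, 0.0], [-0.007, 0.0, 0.0], [-0.007, 0.0, 0.0]]
```

Past the singularity. Now going in along the tool axis.

Call:
arm_command(translation=[[10,0,-0.5],[10,0,-0.5],[10,0,-0.5],[10,0,-0.5],[8,0,-0.5]], delta_rot=[[-0.01,0,0],[-0.01,0,0],[-0.01,0,0],[-0.01,0,0],[-0.01,0,0]], claw=[1,1,1,1,1])

```text
time_s: 12.2
tool_pos: [0.5255, -0.0173, 0.1395]
eef_rot: [[0.571, 0.151, 0.807], [-0.078, 0.988, -0.13], [-0.817, 0.011, 0.577]]
wrist_force: [-0.0, 0.4, 0.3]
opening: -0.0002
```

```bash
python3 - <<'E'
from h import *
s=r.get_state();print(s['qpos'],inclip(s['tool_pos']))
plan(push_tcp(-3,-7,55,0),tool(55),4)
cv2.imwrite('pics/w3.png',np.vstack([cv2.convertScaleAbs(r.get_image('wrist')[:300,:,::-1],alpha=1.4),cv2.convertScaleAbs(cv2.resize(r.get_image('side')[100:240,165:365,::-1],(512,300)),alpha=1.5)]))
E
```

```text
[ 0.323  0.246 -0.46   2.356  1.762  0.243 -0.367] [-41.826  -4.03   -3.173]
t 12.2 pos [ 0.526 -0.017  0.139] F [-0.042  0.429  0.322] open -0.00019360944818645724 dist 0.025254520148200694
[[6.1, 1.0, -1.2], [6.1, 1.0, -1.2], [6.1, 1.0, -1.2], [6.1, 1.0, -1.2]]
[[-0.008, 0.001, 0.002], [-0.008, 0.001, 0.002], [-0.008, 0.001, 0.002], [-0.008, 0.001, 0.002]]
```

View pics/w3.png

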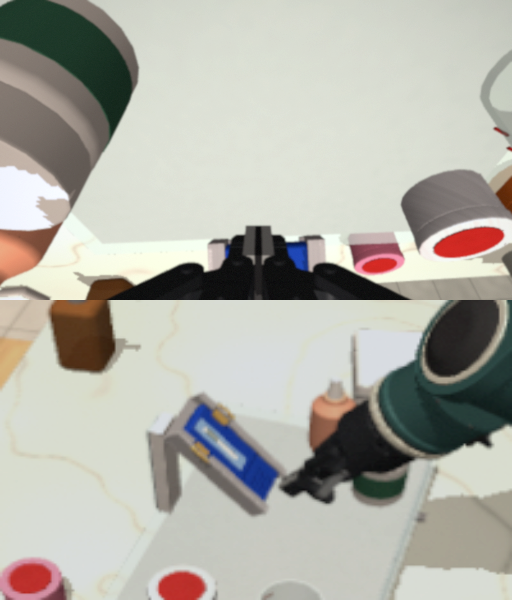

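The wrist view shows the clip rails at x=218 and 316 (centre 267) and the fingers at 258, so I shift about 4-5 mm to tool +y. This agrees with the pose numbers.

Call:
arm_command(translation=[[4,1.5,-1.5],[6,1.5,-1.5],[6,1.5,-1.5],[6,0,-1],[3,0,0]], delta_rot=[[-0.01,0,0.002],[-0.01,0,0.002],[-0.008,0,0.002],[-0.008,0,0.002],[0,0,0]], claw=[1,1,1,1,1])

```text
time_s: 12.92
tool_pos: [0.5363, -0.0148, 0.1172]
eef_rot: [[0.573, 0.125, 0.81], [-0.073, 0.992, -0.102], [-0.816, -0.001, 0.578]]
wrist_force: [-0.2, 0.7, -0.0]
opening: 0.0002
```

```bash
cat >> h.py <<'E'
def tipclip(flip=1):
    s=r.get_state();R=s['eef_rot'];return 'tip top corner in clip',inclip(s['tool_pos']+R[:,0]*.014+R[:,2]*.011),'F in clip',RK.T@s['wrist_force']
E
python3 - <<'E'
from h import *
print(r.get_state()['qpos'],tipclip())
plan(push_tcp(-3,-7,55,0),tool(55),2)
plan(push_tcp(-3,20,55,0),tool(55),5)
E
```

```text
[ 0.355  0.327 -0.504  2.343  1.945  0.293 -0.504] ('tip top corner in clip', array([-3.235, -0.316, -6.488]), 'F in clip', array([-0.233,  0.665, -0.211]))
t 12.925 pos [ 0.536 -0.015  0.117] F [-0.232  0.698 -0.012] open 0.00018809698921340722 dist 0.0005187814195516633
[[0.1, 0.1, -0.2], [0.2, 0.1, -0.2]]
[[-0.002, 0.003, 0.002], [-0.002, 0.003, 0.002]]
t 12.925 pos [ 0.536 -0.015  0.117] F [-0.232  0.698 -0.012] open 0.00018809698921340722 dist 0.026574843037225765
[[-1.3, 0.1, 5.2], [-1.3, 0.1, 5.1], [-1.3, 0.1, 5.1], [-1.3, 0.1, 5.1], [-1.3, 0.0, 5.1]]
[[-0.001, 0.001, 0.001], [-0.001, 0.001, 0.001], [-0.001, 0.001, 0.001], [-0.001, 0.001, 0.001], [-0.001, 0.001, 0.001]]
```

Call:
arm_command(translation=[[-1,0,4],[-1,0,5],[-1,0,5],[-1,0,5],[-1,0,5]], delta_rot=[[-0.001,0,0],[-0.001,0,0],[-0.001,0,0],[-0.001,0,0],[-0.001,0,0]], claw=[1,1,1,1,1])

```text
time_s: 13.55
tool_pos: [0.5506, -0.0167, 0.1348]
eef_rot: [[0.569, 0.124, 0.813], [-0.072, 0.992, -0.101], [-0.819, -0.001, 0.573]]
wrist_force: [-1.3, -0.7, -5.1]
opening: -0.0003
```

```bash
python3 - <<'E'
from h import *
print(r.get_state()['qpos'],tipclip())
plan(push_tcp(-3,85,55,0),tool(55),13)
E
```

```text
[ 0.308  0.294 -0.44   2.302  1.725  0.243 -0.284] ('tip top corner in clip', array([-3.437, -0.448, 16.23 ]), 'F in clip', array([ 2.34 , -0.803, -4.691]))
t 13.55 pos [ 0.551 -0.017  0.135] F [-1.31  -0.651 -5.098] open -0.00031835748567444897 dist 0.06876460206680467
[[-1.3, 0.0, 5.1], [-1.3, 0.0, 5.1], [-1.3, 0.0, 5.1], [-1.3, 0.0, 5.1], [-1.3, 0.0, 5.1], [-1.3, 0.0, 5.1], [-1.3, 0.0, 5.1], [-1.3, 0.0, 5.1], [-1.3, 0.0, 5.1], [-1.3, 0.0, 5.1], [-1.3, 0.0, 5.1], [-1.3, 0.0, 5.1], [-1.3, 0.0, 5.1]]
[[-0.0, -0.0, 0.0], [-0.0, -0.0, 0.0], [-0.0, -0.0, 0.0], [-0.0, -0.0, 0.0], [-0.0, -0.0, 0.0], [-0.0, -0.0, 0.0], [-0.0, -0.0, 0.0], [-0.0, -0.0, 0.0], [-0.0, -0.0, 0.0], [-0.0, -0.0, 0.0], [-0.0, -0.0, 0.0], [-0.0, -0.0, 0.0], [-0.0, -0.0, 0.0]]
```

Call:
arm_command(translation=[[-1.3,0,6],[-1.3,0,6],[-1.3,0,6],[-1.3,0,6],[-1.3,0,6]], delta_rot=[[0,0,0],[0,0,0],[0,0,0],[0,0,0],[0,0,0]], claw=[1,1,1,1,1])

```text
time_s: 14.18
tool_pos: [0.5688, -0.0185, 0.1573]
eef_rot: [[0.565, 0.125, 0.816], [-0.07, 0.992, -0.104], [-0.822, 0.001, 0.569]]
wrist_force: [-2.5, 0.9, -5.5]
opening: 0.0
```

```bash
python3 - <<'E'
from h import *
print(r.get_state()['qpos'],tipclip())
plan(push_tcp(-3,85,55,0),tool(55),8)
E
```

```text
[ 0.315  0.271 -0.438  2.246  1.382  0.23   0.064] ('tip top corner in clip', array([-3.929, -0.162, 45.112]), 'F in clip', array([ 1.569,  0.588, -5.912]))
t 14.175 pos [ 0.569 -0.019  0.157] F [-2.509  0.895 -5.537] open 1.9513253245005378e-05 dist 0.039812378983068136
[[-1.2, 0.0, 4.8], [-1.2, 0.0, 4.8], [-1.2, 0.0, 4.8], [-1.2, 0.0, 4.8], [-1.2, 0.0, 4.8], [-1.2, 0.0, 4.8], [-1.2, 0.0, 4.8], [-1.2, 0.0, 4.8]]
[[-0.001, -0.001, 0.0], [-0.001, -0.001, 0.0], [-0.001, -0.001, 0.0], [-0.001, -0.001, 0.0], [-0.001, -0.001, 0.0], [-0.001, -0.001, 0.0], [-0.001, -0.001, 0.0], [-0.001, -0.001, 0.0]]
```

Call:
arm_command(translation=[[-1,0,7],[-1,0,7],[-1,0,7],[-1,0,7],[-1,0,7]], delta_rot=[[0,0,0],[0,0,0],[0,0,0],[0,0,0],[0,0,0]], claw=[1,1,1,1,1])

```text
time_s: 14.8
tool_pos: [0.5853, -0.021, 0.1763]
eef_rot: [[0.551, 0.127, 0.825], [-0.07, 0.992, -0.106], [-0.831, 0.0, 0.556]]
wrist_force: [-23.3, 3.1, 0.4]
opening: 0.0004
```

```bash
python3 - <<'E'
from h import *
print(r.get_state()['qpos'],tipclip())
plan(push_tcp(-3,85,55,0),tool(55),1)
E
```

```text
[ 0.404  0.273 -0.53   2.185  1.094  0.277  0.371] ('tip top corner in clip', array([-3.244, -0.655, 70.092]), 'F in clip', array([-18.234,   0.245, -14.783]))
t 14.8 pos [ 0.585 -0.021  0.176] F [-23.272   3.053   0.396] open 0.00038570444579991034 dist 0.014567911171199866
[[-3.7, 0.6, 14.1]]
[[-0.006, -0.022, 0.004]]
```

```bash
python3 - <<'E'
from h import *
cv2.imwrite('pics/w4.png',np.vstack([cv2.convertScaleAbs(r.get_image('wrist')[150:384,:,::-1],alpha=1.5),cv2.convertScaleAbs(cv2.resize(r.get_image('side')[125:225,200:330,::-1],(512,366)),alpha=1.5)]))
print(tipclip())
E
```

```text
('tip top corner in clip', array([-3.143, -0.612, 70.723]), 'F in clip', array([-13.606,   0.054, -12.029]))
```

View pics/w4.png

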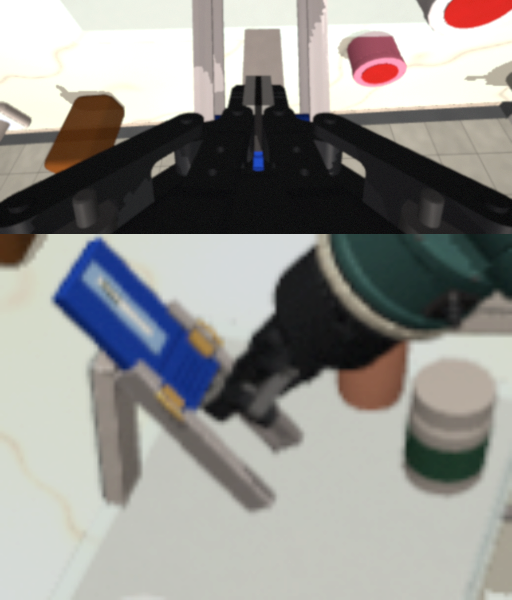

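Viewed 9. The case is up in the clip with its lower edge at the tongues, and the fingertip is pressing on it. Retreating now, and computing how far it slid from side pixels (224.6,126.6) and (214.5,142.5).

Call:
arm_command(translation=[[-4,0,-4],[-12,0,-2],[-20,0,0],[-20,0,0],[-20,0,0]], delta_rot=[[0,0,0],[0,0,0],[0,0,0],[0,0,0],[0,0,0]], claw=[1,1,1,0.5,0])

```text
time_s: 15.52
tool_pos: [0.5375, -0.0133, 0.2395]
eef_rot: [[0.554, 0.126, 0.823], [-0.068, 0.992, -0.106], [-0.83, 0.003, 0.558]]
wrist_force: [-0.6, -0.4, 0.5]
opening: 0.0357
```

```bash
cat >> h.py <<'E'
def onclip(p,x):
    o,d=ray('side',p); o=RK.T@(o-OK)*1000; d=RK.T@d; return o+d*(x-o[0])/d[0]
E
python3 - <<'E'
from h import *
for p in((224.6,126.6),(214.5,142.5)):print(onclip(p,-12))
i=r.get_image('side')[...,::-1];h=cv2.cvtColor(i,cv2.COLOR_BGR2HSV);m=cv2.inRange(h,(105,120,40),(130,255,255))
k,_=cv2.findContours(m,0,2);c=max(k,key=cv2.contourArea)
a=cv2.approxPolyDP(c,3,True)[:,0];print([(tuple(p),onclip(p,-12)) for p in a.astype(float)])
print(r.get_state()['qpos'])
cv2.imwrite('pics/s5.png',i)
from kin2 import ik
for pi in(45,50,55,60):
    print(pi,ik(clip(-8,0,148),tool(pi),'A'),ik(clip(-8,0,148),tool(pi),'B'))
E
```

```text
[-12.    -23.838 191.774]
[-12.     34.215 191.258]
[((np.float64(223.0), np.float64(127.0)), array([-12.   , -18.962, 194.595])), ((np.float64(214.0), np.float64(143.0)), array([-12.   ,  36.385, 191.615])), ((np.float64(230.0), np.float64(161.0)), array([-12.   ,  37.187, 133.963])), ((np.float64(235.0), np.float64(158.0)), array([-12.   ,  18.978, 126.658])), ((np.float64(249.0), np.float64(172.0)), array([-12.   ,  15.449,  75.264])), ((np.float64(254.0), np.float64(159.0)), array([-12.   , -26.646,  80.031]))]
[ 0.657  0.069 -0.775  2.227  0.56   0.329  0.859]
45 (np.float64(0.21562943920117816), array([ 0.857,  0.428, -1.054,  2.129,  1.709,  0.421, -0.076])) (np.float64(0.22215837497211005), array([ 0.846,  0.42 , -1.039,  2.129,  1.707,  0.412, -0.08 ]))
50 (np.float64(0.11518424654560838), array([ 0.619,  0.316, -0.754,  2.071,  1.182,  0.305,  0.365])) (np.float64(0.22783850943732775), array([ 0.831,  0.409, -1.023,  2.072,  1.351,  0.418,  0.261]))
55 (np.float64(0.17474588587053524), array([ 0.554,  0.309, -0.677,  2.011,  0.789,  0.365,  0.745])) (np.float64(0.22687531989915188), array([ 0.706,  0.358, -0.865,  2.012,  0.945,  0.417,  0.625]))
60 (np.float64(0.27459649485166077), array([ 0.522,  0.321, -0.641,  1.95 ,  0.58 ,  0.465,  0.951])) (np.float64(0.3145917939299058), array([ 0.669,  0.366, -0.825,  1.951,  0.728,  0.505,  0.836]))
```

Slid about 73 mm (top edge at clip z≈193). Now the grasp: TCP at clip (-12, 0.5, 147), pitch 55.

```bash
python3 - <<'E'
from h import *
R=tool(55);g=clip(-12,.5,147);print(g,inclip(r.get_state()['tool_pos']))
plan(g-R[:,0]*.05,R,5)
E
```

```text
[ 0.645 -0.027  0.235] [-98.832   1.994  81.917]
t 15.575 pos [ 0.537 -0.013  0.241] F [2.617 2.664 3.179] open 0.04298948929304184 dist 0.08703423492430151
[[3.1, -0.2, 17.1], [3.2, -0.2, 17.1], [3.2, -0.2, 17.1], [3.3, -0.3, 17.1], [3.3, -0.3, 17.1]]
[[-0.001, -0.004, 0.0], [-0.001, -0.004, 0.0], [-0.001, -0.004, 0.0], [-0.001, -0.004, 0.0], [-0.001, -0.004, 0.0]]
```

Call:
arm_command(translation=[[3,0,17],[3,0,17],[3,0,17],[3,0,17],[3,0,17]], delta_rot=[[0,-0.004,0],[0,-0.004,0],[0,-0.004,0],[0,-0.004,0],[0,-0.004,0]], claw=[0,0,0,0,0])

```text
time_s: 16.2
tool_pos: [0.6217, -0.0238, 0.2793]
eef_rot: [[0.574, 0.127, 0.809], [-0.071, 0.992, -0.105], [-0.816, 0.003, 0.578]]
wrist_force: [-0.8, -0.2, 0.5]
opening: 0.0852
```

```bash
python3 - <<'E'
from h import *
R=tool(55);g=clip(-12,.5,147);s=r.get_state();print(s['qpos'],inclip(s['tool_pos']))
plan(g,R,5)
cv2.imwrite('pics/w5.png',cv2.convertScaleAbs(r.get_image('wrist')[...,::-1],alpha=1.5))
E
```

```text
[ 0.625  0.191 -0.753  2.025  0.62   0.432  0.867] [-57.957   1.015 165.858]
t 16.2 pos [ 0.622 -0.024  0.279] F [-0.817 -0.216  0.522] open 0.08520342219961673 dist 0.0496782913143362
[[9.8, -0.1, -1.3], [9.8, -0.1, -1.3], [9.8, -0.1, -1.3], [9.9, -0.1, -1.3], [9.9, -0.1, -1.3]]
[[-0.002, 0.001, 0.0], [-0.002, 0.001, 0.0], [-0.002, 0.001, 0.0], [-0.002, 0.001, 0.0], [-0.002, 0.001, 0.0]]
```

View pics/w5.png

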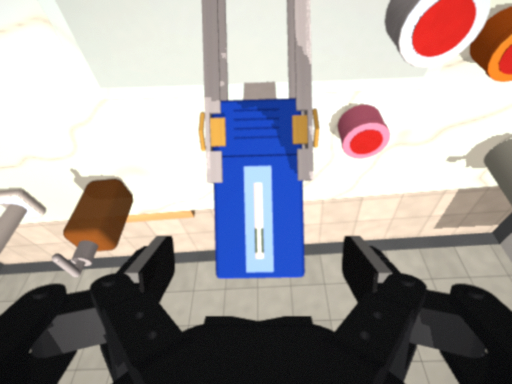

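Viewed 10: the case is centred at column 259 between the fingers (258), with the rim at row 180 and the case top at 277. Advancing.

Call:
arm_command(translation=[[10,0,-1],[10,0,-1.5],[10,0,-1.5],[10,0,-1.3],[9,0,-1]], delta_rot=[[-0.002,0.001,0],[-0.002,0.001,0],[-0.002,0.001,0],[-0.002,0.001,0],[0,0,0]], claw=[0,0,0,0,0])

```text
time_s: 16.88
tool_pos: [0.6512, -0.0269, 0.2334]
eef_rot: [[0.571, 0.121, 0.812], [-0.068, 0.993, -0.1], [-0.818, 0.001, 0.575]]
wrist_force: [-1.5, -0.9, 0.3]
opening: 0.0854
```

```bash
python3 - <<'E'
from h import *
R=tool(55);g=clip(-12,.5,147);s=r.get_state();print(s['qpos'],inclip(s['tool_pos']))
plan(g,R,1)
E
```

```text
[ 0.501  0.304 -0.637  2.005  0.829  0.385  0.691] [ -5.802   1.459 149.748]
t 16.875 pos [ 0.651 -0.027  0.233] F [-1.45  -0.941  0.319] open 0.08541348711888867 dist 0.006847328897292585
[[-5.3, -1.0, -4.2]]
[[-0.002, 0.002, -0.0]]
```

Call:
arm_command(translation=[[-5,-1,-4],[-1,0,0],[0,0,0],[0,0,0],[0,0,0]], delta_rot=[[0,0,0],[0,0,0],[0,0,0],[0,0,0],[0,0,0]], claw=[0,0,0.4,0.6,0.6], newtons=45)

```text
time_s: 17.5
tool_pos: [0.6439, -0.0264, 0.2364]
eef_rot: [[0.571, 0.12, 0.812], [-0.068, 0.993, -0.099], [-0.818, 0.001, 0.575]]
wrist_force: [0.1, 0.4, -3.0]
opening: 0.0586
```

```bash
python3 - <<'E'
from h import *
s=r.get_state();print(s['qpos'],inclip(s['tool_pos']))
R=tool(55);plan(s['tool_pos']+RK[:,2]*.07,s['eef_rot'],7)
E
```

```text
[ 0.514  0.288 -0.649  2.019  0.812  0.383  0.703] [-13.244   1.078 147.339]
t 17.5 pos [ 0.644 -0.026  0.236] F [ 0.143  0.39  -3.048] open 0.05857381879240763 dist 0.06999999999999999
[[-2.6, 0.0, 9.7], [-2.6, 0.0, 9.7], [-2.6, 0.0, 9.7], [-2.6, 0.0, 9.7], [-2.6, 0.0, 9.7], [-2.6, 0.0, 9.7], [-2.6, 0.0, 9.7]]
[[0.0, 0.0, 0.0], [0.0, 0.0, 0.0], [0.0, 0.0, 0.0], [0.0, 0.0, 0.0], [0.0, 0.0, 0.0], [0.0, 0.0, 0.0], [0.0, 0.0, 0.0]]
```

Gripped at 58.6 mm. Sliding on along the clip axis (62+ mm to go before it is free).

Call:
arm_command(translation=[[-1.5,0,6],[-2.6,0,9.7],[-2.6,0,9.7],[-2.6,0,9.7],[-2.6,0,9.7]], delta_rot=[[0,0,0],[0,0,0],[0,0,0],[0,0,0],[0,0,0]], claw=[0.6,0.6,0.6,0.6,0.6])

```text
time_s: 18.12
tool_pos: [0.675, -0.0298, 0.2736]
eef_rot: [[0.57, 0.12, 0.813], [-0.067, 0.993, -0.099], [-0.819, 0.002, 0.574]]
wrist_force: [-1.2, 2.9, -1.8]
opening: 0.0586
```

```bash
python3 - <<'E'
from h import *
s=r.get_state();print(s['qpos'],inclip(s['tool_pos']),RK.T@s['wrist_force'])
plan(clip(-13.2,.8,225),tool(55),5)
E
```

```text
[ 0.568  0.308 -0.717  1.91   0.708  0.476  0.835] [-13.276   1.475 195.91 ] [-0.048  2.702 -2.355]
t 18.125 pos [ 0.675 -0.03   0.274] F [-1.216  2.869 -1.773] open 0.05863906176132777 dist 0.029097473387529858
[[-1.5, -0.1, 5.6], [-1.5, -0.1, 5.6], [-1.5, -0.1, 5.6], [-1.5, -0.1, 5.6], [-1.5, -0.1, 5.6]]
[[-0.0, 0.0, -0.0], [-0.0, 0.0, -0.0], [-0.0, 0.0, -0.0], [-0.0, 0.0, -0.0], [-0.0, 0.0, -0.0]]
```

Call:
arm_command(translation=[[-2,0,7],[-2,0,7],[-2,0,7],[-2,0,7],[-2,0,7]], delta_rot=[[0,0,0],[0,0,0],[0,0,0],[0,0,0],[0,0,0]], claw=[0.6,0.6,0.6,0.6,0.6])

```text
time_s: 18.75
tool_pos: [0.7001, -0.0339, 0.3051]
eef_rot: [[0.571, 0.121, 0.812], [-0.068, 0.993, -0.1], [-0.818, 0.001, 0.576]]
wrist_force: [-1.0, -0.3, -1.2]
opening: 0.0589
```

```bash
python3 - <<'E'
from h import *
from kin2 import ik
s=r.get_state();print(s['qpos'],inclip(s['tool_pos']),RK.T@s['wrist_force'],s['opening'])
cv2.imwrite('pics/s6.png',cv2.convertScaleAbs(cv2.resize(r.get_image('side')[60:260,180:380,::-1],(600,600)),alpha=1.5))
# place pose: case flat -> tool pitched 55+50; which yaw: case long axis along tray x
for yaw in(.09,.09+np.pi,-.4,-.12):
  for fl in(0,1):
    R=tool(105,yaw,fl); print(yaw,fl,ik(np.array([.4,.35,.035]),R,'A'))
plan(clip(-13.2,.8,240),tool(55),3)
E
```

```text
[ 0.589  0.326 -0.75   1.818  0.657  0.55   0.908] [-14.014   0.406 236.39 ] [-0.008 -0.373 -1.548] 0.05892830512791544
0.09 0 (np.float64(0.746828254702115), array([-0.971,  0.701,  0.359,  1.797, -0.443,  0.962, -1.833]))
0.09 1 (np.float64(0.7208483035069635), array([-0.336,  0.722, -0.459,  1.796,  0.194,  0.911,  0.805]))
3.231592653589793 0 (np.float64(0.3555493739487164), array([-0.405,  0.595, -0.539,  2.092,  1.023,  0.546, -0.069]))
3.231592653589793 1 (np.float64(0.2029817382179946), array([-1.444,  0.647,  0.7  ,  2.088, -0.607,  0.393, -1.818]))
-0.4 0 (np.float64(0.6304528531101885), array([-0.914,  0.665,  0.334,  1.861, -0.56 ,  0.879, -2.184]))
-0.4 1 (np.float64(0.6276802874541154), array([-0.679,  0.638,  0.041,  1.86 , -0.337,  0.818,  0.785]))
-0.12 0 (np.float64(0.7181919107725145), array([-0.857,  0.671,  0.236,  1.82 , -0.409,  0.908, -2.048]))
-0.12 1 (np.float64(0.6806085000153199), array([-0.653,  0.657, -0.022,  1.82 , -0.214,  0.871,  0.94 ]))
t 18.8 pos [ 0.701 -0.034  0.306] F [ 0.02  -0.671  0.047] open 0.058768118612397294 dist 0.0026823843001083573
[[0.1, 0.1, 0.9], [0.1, 0.1, 0.9], [0.1, 0.1, 0.9]]
[[-0.001, 0.001, -0.0], [-0.001, 0.001, -0.0], [-0.001, 0.001, -0.0]]
```

View pics/s6.png

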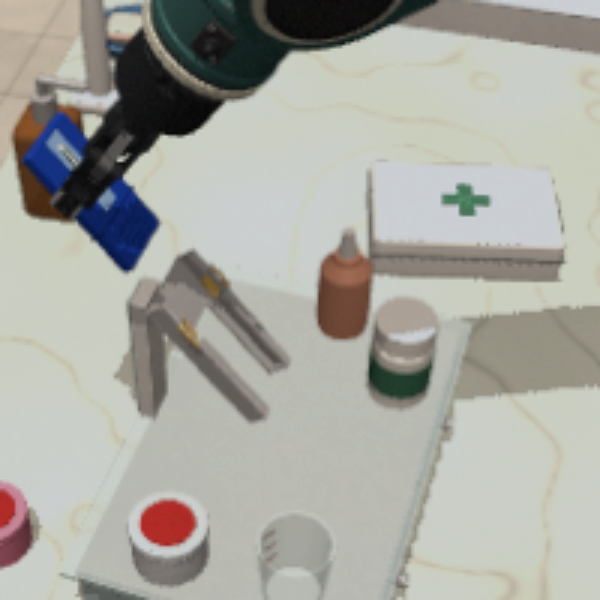

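Viewed 11: the case is free of the clip and held, all containers stand, and the jar sits near the spray bottle. Now carrying it to above the tray while levelling it.

```bash
python3 - <<'E'
from h import *
plan(np.array([.40,.35,.25]),tool(105,.09),14)
E
```

```text
t 18.8 pos [ 0.701 -0.034  0.306] F [ 0.02  -0.671  0.047] open 0.058768118612397294 dist 0.4909294428950026
[[-10.9, 24.6, -22.5], [-9.4, 25.0, -22.7], [-7.9, 25.4, -22.9], [-6.5, 25.7, -22.9], [-5.0, 26.1, -22.9], [-3.5, 26.5, -22.7], [-2.0, 26.8, -22.5], [-0.5, 27.2, -22.2], [0.9, 27.5, -21.7], [2.3, 27.8, -21.2], [3.7, 28.1, -20.6], [5.0, 28.4, -19.9], [6.3, 28.7, -19.1], [7.6, 29.0, -18.2]]
[[-0.015, 0.062, 0.003], [-0.015, 0.062, 0.003], [-0.015, 0.062, 0.003], [-0.015, 0.062, 0.003], [-0.015, 0.062, 0.003], [-0.015, 0.062, 0.003], [-0.015, 0.062, 0.003], [-0.015, 0.062, 0.003], [-0.015, 0.062, 0.003], [-0.015, 0.062, 0.003], [-0.015, 0.062, 0.003], [-0.015, 0.062, 0.003], [-0.015, 0.062, 0.003], [-0.015, 0.062, 0.003]]
```

Call:
arm_command(translation=[[-12,5,10],[-20,18,-10],[-9,25,-22],[-8,25,-23],[-7,26,-23]], delta_rot=[[0,0.03,0],[-0.015,0.06,0.003],[-0.015,0.065,0.003],[-0.015,0.065,0.003],[-0.015,0.065,0.003]], claw=[0.6,0.6,0.6,0.6,0.6])

```text
time_s: 19.42
tool_pos: [0.6192, 0.0737, 0.3243]
eef_rot: [[0.312, 0.064, 0.948], [-0.034, 0.998, -0.056], [-0.949, -0.015, 0.314]]
wrist_force: [-0.2, -0.5, -1.2]
opening: 0.0589
```

```bash
python3 - <<'E'
from h import *
print(r.get_state()['qpos']);plan(np.array([.40,.35,.22]),tool(105,.09),11)
E
```

```text
[ 0.523  0.301 -0.892  1.739  0.448  0.953  0.982]
t 19.425 pos [0.619 0.074 0.324] F [-0.196 -0.464 -1.19 ] open 0.058879119726509895 dist 0.36779478091479567
[[1.9, 23.9, -23.3], [3.2, 24.3, -22.8], [4.4, 24.6, -22.2], [5.6, 24.9, -21.6], [6.8, 25.2, -21.0], [7.9, 25.4, -20.2], [9.0, 25.7, -19.4], [10.0, 26.0, -18.5], [11.0, 26.2, -17.6], [12.0, 26.4, -16.6], [12.9, 26.6, -15.6]]
[[-0.014, 0.053, 0.002], [-0.014, 0.053, 0.002], [-0.014, 0.053, 0.002], [-0.014, 0.053, 0.002], [-0.014, 0.053, 0.002], [-0.014, 0.053, 0.002], [-0.014, 0.053, 0.002], [-0.014, 0.053, 0.002], [-0.014, 0.053, 0.002], [-0.014, 0.053, 0.002], [-0.014, 0.053, 0.002]]
```

Call:
arm_command(translation=[[2,24,-23],[3,24,-23],[4,25,-22],[5,25,-22],[7,25,-21]], delta_rot=[[-0.014,0.053,0.002],[-0.014,0.053,0.002],[-0.014,0.053,0.002],[-0.014,0.053,0.002],[-0.014,0.053,0.002]], claw=[0.6,0.6,0.6,0.6,0.6])

```text
time_s: 20.05
tool_pos: [0.5159, 0.2036, 0.2783]
eef_rot: [[0.046, -0.009, 0.999], [-0.018, 1.0, 0.01], [-0.999, -0.018, 0.046]]
wrist_force: [0.6, -0.2, -1.1]
opening: 0.0587
```

```bash
python3 - <<'E'
from h import *
print(r.get_state()['qpos']);plan(np.array([.40,.35,.15]),tool(105,.09),8)
E
```

```text
[ 0.313  0.379 -0.955  1.756  0.381  1.158  0.823]
t 20.05 pos [0.516 0.204 0.278] F [ 0.634 -0.222 -1.071] open 0.058728164292411435 dist 0.22653312044384621
[[15.0, 18.7, -15.0], [15.6, 18.9, -14.2], [16.2, 19.0, -13.4], [16.7, 19.1, -12.6], [17.2, 19.2, -11.8], [17.6, 19.3, -10.9], [18.1, 19.4, -10.0], [18.4, 19.5, -9.1]]
[[-0.01, 0.038, 0.001], [-0.01, 0.038, 0.001], [-0.01, 0.038, 0.001], [-0.01, 0.038, 0.001], [-0.01, 0.038, 0.001], [-0.01, 0.038, 0.001], [-0.01, 0.038, 0.001], [-0.01, 0.038, 0.001]]
```

Call:
arm_command(translation=[[13,18,-15],[13,18,-14],[14,18,-13],[14,18,-12],[14,18,-12]], delta_rot=[[-0.01,0.038,0.001],[-0.01,0.038,0.001],[-0.01,0.038,0.001],[-0.01,0.038,0.001],[-0.01,0.038,0.001]], claw=[0.6,0.6,0.6,0.6,0.6])

```text
time_s: 20.68
tool_pos: [0.4429, 0.294, 0.2093]
eef_rot: [[-0.148, -0.061, 0.987], [-0.019, 0.998, 0.059], [-0.989, -0.01, -0.149]]
wrist_force: [-0.2, 0.0, -1.1]
opening: 0.0586
```

```bash
python3 - <<'E'
from h import *
print(r.get_state()['qpos']);plan(np.array([.405,.355,.15]),tool(105,.09),5)
E
```

```text
[ 0.114  0.536 -0.957  1.766  0.364  1.197  0.675]
t 20.675 pos [0.443 0.294 0.209] F [-0.175  0.05  -1.127] open 0.058602377030554126 dist 0.09315928588002897
[[12.6, 12.8, -5.0], [12.7, 12.8, -4.6], [12.9, 12.8, -4.3], [13.0, 12.8, -3.9], [13.0, 12.8, -3.5]]
[[-0.006, 0.022, 0.001], [-0.006, 0.022, 0.001], [-0.006, 0.022, 0.001], [-0.006, 0.022, 0.001], [-0.006, 0.022, 0.001]]
```

Call:
arm_command(translation=[[10,13,-5],[10,13,-5],[10,13,-4],[10,12,-4],[10,8,-3]], delta_rot=[[-0.006,0.022,0.001],[-0.006,0.022,0.001],[-0.006,0.022,0.001],[-0.006,0.022,0.001],[-0.006,0.022,0.001]], claw=[0.6,0.6,0.6,0.6,0.6])

```text
time_s: 21.3
tool_pos: [0.4071, 0.3537, 0.1614]
eef_rot: [[-0.261, -0.091, 0.961], [-0.022, 0.996, 0.088], [-0.965, 0.002, -0.262]]
wrist_force: [0.5, -0.9, -0.4]
opening: 0.0588
```

Call:
arm_command(translation=[[0,0,0]], delta_rot=[[0,0,0]], claw=[0.6])

```text
time_s: 21.42
tool_pos: [0.4066, 0.354, 0.1606]
eef_rot: [[-0.263, -0.091, 0.96], [-0.023, 0.996, 0.089], [-0.965, 0.002, -0.264]]
wrist_force: [0.5, -0.5, -1.5]
opening: 0.0586
```

```bash
python3 - <<'E'
from h import *
s=r.get_state();i=r.get_image('wrist')[...,::-1];j=r.get_image('side')[...,::-1]
print(s['qpos'])
for n,im in(('wrist',i),('side',j)):
    h=cv2.cvtColor(im,cv2.COLOR_BGR2HSV)
    m=cv2.inRange(h,(8,60,50),(22,200,255));k,_=cv2.findContours(m,0,2);c=max(k,key=cv2.contourArea)
    print(n,'wood',[(p.tolist(),onz(n,p.astype(float),.004,s)[:2].round(3).tolist()) for p in cv2.approxPolyDP(c,5,True)[:,0]])
    b=cv2.inRange(h,(105,120,40),(130,255,255));k,_=cv2.findContours(b,0,2);c=max(k,key=cv2.contourArea)
    print(n,'blue',cv2.approxPolyDP(c,5,True)[:,0].tolist())
cv2.imwrite('pics/w7.png',np.hstack([cv2.resize(cv2.convertScaleAbs(i,alpha=1.4),(400,300)),cv2.resize(cv2.convertScaleAbs(j,alpha=1.4),(400,300))]))
plan(np.array([.405,.355,.15]),tool(105,.09),1)
E
```

```text
[-0.023  0.673 -0.937  1.729  0.36   1.199  0.602]
wrist wood [([325, 114], [0.285, 0.414]), ([316, 118], [0.29, 0.405]), ([317, 229], [0.408, 0.417]), ([324, 228], [0.406, 0.424])]
wrist blue [[311, 108], [200, 111], [202, 324], [206, 316], [240, 317], [240, 194], [276, 195], [277, 317], [309, 316], [317, 324]]
side wood [([177, 119], [0.949, -0.353]), ([124, 112], [1.151, -0.351]), ([93, 156], [1.151, -0.122]), ([103, 164], [1.1, -0.097]), ([123, 214], [0.949, 0.069]), ([110, 165], [1.076, -0.098]), ([140, 169], [0.974, -0.104]), ([144, 177], [0.948, -0.075])]
side blue [[305, 322], [304, 330], [319, 332], [317, 342], [304, 341], [308, 352], [341, 354], [341, 326]]
t 21.525 pos [0.407 0.354 0.161] F [ 0.029 -0.196 -1.333] open 0.05875168891088568 dist 0.011697774926544242
[[11.6, 1.5, 1.0]]
[[0.001, -0.004, -0.001]]
```

View pics/w7.png

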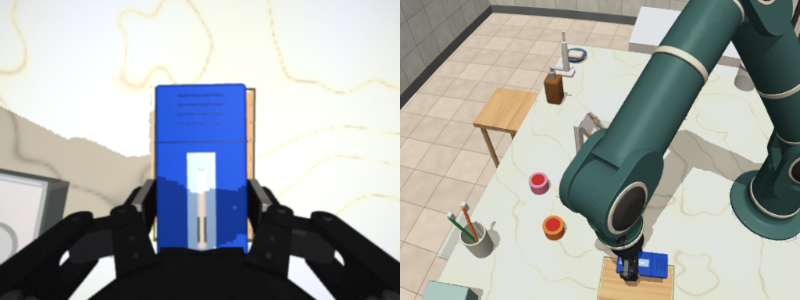

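Viewed 12 (the last): the case is held level over the tray, and wood is visible at its left edge. From the wrist view the tray centre is about (.395,.356), and the case is level to about 2°. Lowering straight down.

Call:
arm_command(translation=[[12,0.5,3],[24,0,7],[24,0,7],[22,0,6],[14,0,4]], delta_rot=[[0,-0.002,0],[0,-0.002,0],[0,0,0],[0,0,0],[0,0,0]], claw=[0.6,0.6,0.6,0.6,0.6])

```text
time_s: 22.15
tool_pos: [0.4104, 0.3533, 0.058]
eef_rot: [[-0.253, -0.088, 0.964], [-0.021, 0.996, 0.086], [-0.967, 0.002, -0.254]]
wrist_force: [-0.2, 0.3, -1.5]
opening: 0.0585
```

```bash
python3 - <<'E'
from h import *
print(r.get_state()['qpos']);plan(np.array([.407,.355,.025]),tool(105,.09),5)
E
```

```text
[-0.082  0.803 -0.844  1.777  0.47   1.032  0.557]
t 22.15 pos [0.41  0.353 0.058] F [-0.242  0.284 -1.466] open 0.058521784112643326 dist 0.03326595582740703
[[6.6, 0.4, 1.0], [6.6, 0.4, 1.1], [6.6, 0.4, 1.1], [6.6, 0.4, 1.1], [6.6, 0.4, 1.1]]
[[-0.0, 0.001, -0.0], [-0.0, 0.001, -0.0], [-0.0, 0.001, -0.0], [-0.0, 0.001, -0.0], [-0.0, 0.001, -0.0]]
```

Call:
arm_command(translation=[[5,0.4,1],[7,0.4,1],[7,0.4,1.5],[6,0,1.5],[4,0,1]], delta_rot=[[0,0.001,0],[0,0.001,0],[0,0.001,0],[0,0,0],[0,0,0]], claw=[0.6,0.6,0.6,0.6,0.6])

```text
time_s: 22.78
tool_pos: [0.409, 0.3548, 0.0271]
eef_rot: [[-0.255, -0.088, 0.963], [-0.02, 0.996, 0.085], [-0.967, 0.002, -0.256]]
wrist_force: [-1.4, 0.4, -0.6]
opening: 0.0586
```

Call:
arm_command(translation=[[2,0,0.5],[2,0,0.5],[2,0,0.5],[0,0,0],[0,0,0]], delta_rot=[[0,0,0],[0,0,0],[0,0,0],[0,0,0],[0,0,0]], claw=[0.6,0.6,0.6,0.6,0.6])

```text
time_s: 23.4
tool_pos: [0.4091, 0.355, 0.0207]
eef_rot: [[-0.255, -0.088, 0.963], [-0.02, 0.996, 0.086], [-0.967, 0.003, -0.255]]
wrist_force: [0.8, 0.1, -0.7]
opening: 0.0589
```

Call:
arm_command(translation=[[1,0,0.3],[1,0,0.3],[1,0,0.3],[0,0,0],[0,0,0]], delta_rot=[[0,0,0],[0,0,0],[0,0,0],[0,0,0],[0,0,0]], claw=[0.6,0.6,0.6,0.6,0.6])

```text
time_s: 24.02
tool_pos: [0.4093, 0.355, 0.0175]
eef_rot: [[-0.255, -0.088, 0.963], [-0.02, 0.996, 0.085], [-0.967, 0.003, -0.255]]
wrist_force: [-0.8, -0.0, -1.6]
opening: 0.0585
```

Not yet in contact; a little lower.

Call:
arm_command(translation=[[1,0,0.3],[1,0,0.3],[1,0,0.3],[0,0,0],[0,0,0]], delta_rot=[[0,0,0],[0,0,0],[0,0,0],[0,0,0],[0,0,0]], claw=[0.6,0.6,0.6,0.6,0.6])

```text
time_s: 24.65
tool_pos: [0.4094, 0.3551, 0.0159]
eef_rot: [[-0.254, -0.088, 0.963], [-0.021, 0.996, 0.085], [-0.967, 0.002, -0.255]]
wrist_force: [-0.3, -0.2, -0.1]
opening: 0.0586
```

Call:
arm_command(translation=[[1.5,0,0.4],[1.5,0,0.4],[1.5,0,0.4],[0,0,0],[0,0,0]], delta_rot=[[0,0,0],[0,0,0],[0,0,0],[0,0,0],[0,0,0]], claw=[0.6,0.6,0.6,0.6,0.6])

```text
time_s: 25.28
tool_pos: [0.4096, 0.3554, 0.0153]
eef_rot: [[-0.253, -0.089, 0.963], [-0.023, 0.996, 0.086], [-0.967, -0.001, -0.254]]
wrist_force: [-0.8, -0.4, -0.1]
opening: 0.0585
```

Contact: z has stopped and the weight is off the wrist. Releasing.

Call:
arm_command(translation=[[0,0,0],[0,0,0],[0,0,0],[0,0,0],[0,0,0]], delta_rot=[[0,0,0],[0,0,0],[0,0,0],[0,0,0],[0,0,0]], claw=[0.25,0.2,0.15,0.1,0.05])

```text
time_s: 25.9
tool_pos: [0.4096, 0.3553, 0.0147]
eef_rot: [[-0.254, -0.089, 0.963], [-0.023, 0.996, 0.085], [-0.967, -0.001, -0.255]]
wrist_force: [0.2, -0.4, 0.8]
opening: 0.0809
```

Call:
arm_command(translation=[[-5,0,-1],[-12,0,-3],[-20,0,-5],[-25,0,-6],[-30,0,-8]], delta_rot=[[0,0,0],[0,0,0],[0,0,0],[0,0,0],[0,0,0]], claw=[0.05,0.05,0.05,0.05,0.05])

```text
time_s: 26.52
tool_pos: [0.4102, 0.3555, 0.1149]
eef_rot: [[-0.255, -0.089, 0.963], [-0.024, 0.996, 0.086], [-0.967, -0.001, -0.256]]
wrist_force: [-0.7, 0.6, 1.1]
opening: 0.081
```

Call:
arm_command(translation=[[-35,0,-9],[-35,0,-9],[-35,0,-9],[-30,0,-8],[0,0,0]], delta_rot=[[0,-0.05,0],[0,-0.05,0],[0,-0.05,0],[0,-0.05,0],[0,0,0]], claw=[0.05,0.05,0.05,0.05,0.05])

```text
time_s: 27.15
tool_pos: [0.3994, 0.356, 0.2669]
eef_rot: [[-0.044, -0.09, 0.995], [-0.004, 0.996, 0.09], [-0.999, 0.0, -0.044]]
wrist_force: [0.3, -0.0, -0.8]
opening: 0.0813
```

```bash
python3 - <<'E'
from h import *
r.get_image('side');s=r.get_state();i=r.get_image('wrist')[...,::-1];j=r.get_image('scene')[...,::-1];k2=r.get_image('side')[...,::-1]
print(s['time_s'],s['tool_pos'],s['wrist_force'])
for n,im in(('wrist',i),('scene',j),('side',k2)):
    h=cv2.cvtColor(im,cv2.COLOR_BGR2HSV)
    b=cv2.inRange(h,(105,120,40),(130,255,255));k,_=cv2.findContours(b,0,2)
    if k:
        c=max(k,key=cv2.contourArea);a=cv2.boxPoints(cv2.minAreaRect(c))
        print(n,'blue',cv2.contourArea(c),[(p.round().tolist(),onz(n,p.astype(float),.016,s)[:2].round(3).tolist()) for p in a])
    w=cv2.inRange(h,(8,60,50),(22,200,255));k,_=cv2.findContours(w,0,2)
    for c in sorted(k,key=cv2.contourArea)[-2:]:
        a=cv2.boxPoints(cv2.minAreaRect(c));print(n,'wood',cv2.contourArea(c),[onz(n,p.astype(float),.004,s)[:2].round(3).tolist() for p in a])
    red=cv2.inRange(h,(0,150,60),(6,255,255))|cv2.inRange(h,(172,150,60),(180,255,255))
    if n!='wrist':
      for c in cv2.findContours(red,0,2)[0]:
        if cv2.contourArea(c)>25: m=cv2.moments(c);print(n,'red',onz(n,(m['m10']/m['m00'],m['m01']/m['m00']),.105))
cv2.imwrite('pics/end.png',np.hstack([j,k2]))
E
```

```text
27.2 [0.4   0.355 0.266] [ 0.154  0.803 -0.273]
wrist blue 3425.5 [([236.0, 129.0], [0.34, 0.32]), ([278.0, 129.0], [0.334, 0.376]), ([278.0, 213.0], [0.45, 0.388]), ([236.0, 213.0], [0.455, 0.328])]
wrist wood 17.5 [[0.634, 0.242], [0.626, 0.245], [0.643, 0.282], [0.651, 0.279]]
wrist wood 13153.0 [[0.299, 0.279], [0.287, 0.413], [0.489, 0.439], [0.503, 0.289]]
scene blue 174.5 [([273.0, 142.0], [0.349, 0.319]), ([280.0, 133.0], [0.326, 0.371]), ([303.0, 149.0], [0.449, 0.382]), ([297.0, 158.0], [0.469, 0.331])]
scene wood 382.0 [[0.786, -0.35], [0.79, -0.275], [0.864, -0.282], [0.859, -0.355]]
scene wood 1283.0 [[0.302, 0.276], [0.236, 0.417], [0.478, 0.435], [0.528, 0.301]]
scene red [0.789 0.077 0.105]
scene red [0.694 0.212 0.105]
scene red [0.599 0.125 0.105]
side blue 1414.5 [([273.0, 373.0], [0.451, 0.392]), ([276.0, 345.0], [0.457, 0.332]), ([331.0, 352.0], [0.337, 0.32]), ([328.0, 379.0], [0.335, 0.38])]
side wood 3349.5 [[1.139, 0.012], [1.188, -0.465], [0.947, -0.353], [0.946, 0.07]]
side wood 4090.5 [[0.488, 0.42], [0.507, 0.296], [0.297, 0.27], [0.293, 0.395]]
side red [0.648 0.28  0.105]
side red [0.602 0.125 0.105]
side red [0.742 0.147 0.105]
```

```bash
python3 -c "
from bench import r
print(r.close_job())"
```

```text
the job is handed in; nothing more can be done
None
```

The thermometer case is out of its clip and lying flat in the bedside tray, and the job was handed in at about 27 s of the 72 s allowed.

**What I did:**
- I moved the pill jar about 100 mm to the right on the shelf, because it stood in front of the clip.
- With closed fingertips I pushed the case up its channel by about 73 mm, against 5–6 N for most of the way.
- I gripped the case by its long edges at 58.6 mm, slid it free, levelled it on the way over, lowered it until it touched the tray floor and let go.

**Last checks:**
- **Case:** the wrist and side views put its centre at about (0.395, 0.355), against a tray centre of about (0.395, 0.354). It measures about 118 × 58 mm at both ends, so it is flat.
- **Containers:** the tin is where it started. Jar, spray bottle and cup were upright in the last picture I looked at, before the carry to the tray. I did not check them again, but nothing came near them after that.
- **Robot:** the gripper was about 0.25 m above the tray with no load on it.

**What went wrong or disagreed:**
- An early approach stopped right at two joint limits. I backed off and went in with the gripper turned half round.
- At the top of the push the force rose to about 23 N, well under the limit, and I backed away. I never confirmed what caused it.
- The side camera read about 8 mm too far left in places. I used the wrist camera instead, which matched the clip to within a couple of millimetres.

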